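Clean and dry the stencil brushes after the sign-painting class

TASK

Clean the stencil brushes left on the paper (some of the four colours may be missing): switch the cleaner on with the white toggle, dip each brush upright, bristles down, into the steel cleaner pot, holding it there about a second without letting go, in the order yellow, green, red, blue, and only after the last dip switch the cleaner off again. Stand each brush, once dipped, upright in the middle of the dryer spot of its own colour, and have the toggle of that colour on at the end. Never move the black toggle or the toggle of a colour whose brush is missing, and leave the jar, sanding block and hammer where they are.

Things in the scene. Friction and masses are not known exactly. Their poses are not given: they have to be found in the camera images.
- brush_yellow_centre (a point): The stencil brush with the yellow handle (absent in some runs): centre of the brush, half-way up, 50 mm above its flat bristle face; z runs up along the handle. Brush 100 mm tall, 80 g or so: round head 42 mm across and 26 mm high at the bottom (tan bristles, steel ferrule), above it a straight round handle 18 mm across. It starts standing upright on its bristles on the paper and can be gripped by the handle from above, any way round.
- spot_yellow_mid (a point): Centre of the flat round yellow spot (60 mm across) on top of the flat aluminium dryer (210 x 210 x 16 mm, fixed), at the level of the dryer's top. The four spots lie in a square, 90 mm apart; which is where varies.
- brush_green_centre (a point): The stencil brush with the green handle (absent in some runs): centre of the brush, half-way up, 50 mm above its flat bristle face; z runs up along the handle. Brush 100 mm tall, 80 g or so: round head 42 mm across and 26 mm high at the bottom (tan bristles, steel ferrule), above it a straight round handle 18 mm across. It starts standing upright on its bristles on the paper and can be gripped by the handle from above, any way round.
- spot_green_mid (a point): Centre of the flat round green spot (60 mm across) on top of the flat aluminium dryer (210 x 210 x 16 mm, fixed), at the level of the dryer's top. The four spots lie in a square, 90 mm apart; which is where varies.
- brush_red_centre (a point): The stencil brush with the red handle (absent in some runs): centre of the brush, half-way up, 50 mm above its flat bristle face; z runs up along the handle. Brush 100 mm tall, 80 g or so: round head 42 mm across and 26 mm high at the bottom (tan bristles, steel ferrule), above it a straight round handle 18 mm across. It starts standing upright on its bristles on the paper and can be gripped by the handle from above, any way round.
- spot_red_mid (a point): Centre of the flat round red spot (60 mm across) on top of the flat aluminium dryer (210 x 210 x 16 mm, fixed), at the level of the dryer's top. The four spots lie in a square, 90 mm apart; which is where varies.
- brush_blue_centre (a point): The stencil brush with the blue handle (absent in some runs): centre of the brush, half-way up, 50 mm above its flat bristle face; z runs up along the handle. Brush 100 mm tall, 80 g or so: round head 42 mm across and 26 mm high at the bottom (tan bristles, steel ferrule), above it a straight round handle 18 mm across. It starts standing upright on its bristles on the paper and can be gripped by the handle from above, any way round.
- spot_blue_mid (a point): Centre of the flat round blue spot (60 mm across) on top of the flat aluminium dryer (210 x 210 x 16 mm, fixed), at the level of the dryer's top. The four spots lie in a square, 90 mm apart; which is where varies.
- sw_yellow (a joint): Lever of the yellow toggle (the fan of the yellow dryer spot), rad: 0 = off, leaning 26 deg towards the bank's -x (robot) side; 0.9 = on, leaning 26 deg towards +x; 0.45 = upright. Both ends are stops; light friction (about 1 N at the lever's tip), it stays where it is left.
- pivot_yellow (a point): Pivot of the yellow toggle, on the top of its grey module (70 mm in x, 26 mm in y), 62 mm above the table. The lever is a round coloured stick 9 mm thick that ends 34 mm from the pivot. Its x is the direction in which the lever swings to on, y runs along the row, z up. The six toggles stand in one straight row 28 mm apart; which is where varies.
- sw_white (a joint): Lever of the white toggle (the cleaner pot's switch), rad: 0 = off, leaning 26 deg towards the bank's -x (robot) side; 0.9 = on, leaning 26 deg towards +x; 0.45 = upright. Both ends are stops; light friction (about 1 N at the lever's tip), it stays where it is left.
- pivot_white (a point): Pivot of the white toggle, on the top of its grey module (70 mm in x, 26 mm in y), 62 mm above the table. The lever is a round coloured stick 9 mm thick that ends 34 mm from the pivot. Its x is the direction in which the lever swings to on, y runs along the row, z up. The six toggles stand in one straight row 28 mm apart; which is where varies.
- sw_green (a joint): Lever of the green toggle (the fan of the green dryer spot), rad: 0 = off, leaning 26 deg towards the bank's -x (robot) side; 0.9 = on, leaning 26 deg towards +x; 0.45 = upright. Both ends are stops; light friction (about 1 N at the lever's tip), it stays where it is left.
- pivot_green (a point): Pivot of the green toggle, on the top of its grey module (70 mm in x, 26 mm in y), 62 mm above the table. The lever is a round coloured stick 9 mm thick that ends 34 mm from the pivot. Its x is the direction in which the lever swings to on, y runs along the row, z up. The six toggles stand in one straight row 28 mm apart; which is where varies.
- sw_black (a joint): Lever of the black toggle (the bench light's switch, on at the start), rad: 0 = off, leaning 26 deg towards the bank's -x (robot) side; 0.9 = on, leaning 26 deg towards +x; 0.45 = upright. Both ends are stops; light friction (about 1 N at the lever's tip), it stays where it is left.
- pivot_black (a point): Pivot of the black toggle, on the top of its grey module (70 mm in x, 26 mm in y), 62 mm above the table. The lever is a round coloured stick 9 mm thick that ends 34 mm from the pivot. Its x is the direction in which the lever swings to on, y runs along the row, z up. The six toggles stand in one straight row 28 mm apart; which is where varies.
- sw_red (a joint): Lever of the red toggle (the fan of the red dryer spot), rad: 0 = off, leaning 26 deg towards the bank's -x (robot) side; 0.9 = on, leaning 26 deg towards +x; 0.45 = upright. Both ends are stops; light friction (about 1 N at the lever's tip), it stays where it is left.
- pivot_red (a point): Pivot of the red toggle, on the top of its grey module (70 mm in x, 26 mm in y), 62 mm above the table. The lever is a round coloured stick 9 mm thick that ends 34 mm from the pivot. Its x is the direction in which the lever swings to on, y runs along the row, z up. The six toggles stand in one straight row 28 mm apart; which is where varies.
- sw_blue (a joint): Lever of the blue toggle (the fan of the blue dryer spot), rad: 0 = off, leaning 26 deg towards the bank's -x (robot) side; 0.9 = on, leaning 26 deg towards +x; 0.45 = upright. Both ends are stops; light friction (about 1 N at the lever's tip), it stays where it is left.
- pivot_blue (a point): Pivot of the blue toggle, on the top of its grey module (70 mm in x, 26 mm in y), 62 mm above the table. The lever is a round coloured stick 9 mm thick that ends 34 mm from the pivot. Its x is the direction in which the lever swings to on, y runs along the row, z up. The six toggles stand in one straight row 28 mm apart; which is where varies.
- pot_rim (a point): Centre of the mouth of the steel cleaner pot (fixed), open at the top, 58 mm tall, mouth 92 mm across outside, walls 3 mm, floor about 5 mm thick, with two black loop handles at opposite sides just below the rim; z up. The point is level with the rim.
- paint_jar: Closed clear jar, 64 mm across, 85 mm tall; bystander; origin at the centre of its underside.
- sanding_block: Brick-coloured sanding block, 70 x 110 x 30 mm; bystander; origin at the centre of its underside.
- hammer: Hammer lying on the table, bystander; origin under its middle.
Not all that is in view belongs to the job. What is shaped like the part that bears brush_blue_centre but orange is not meant.

How it is judged:
By the outcome, as a careful person would: the job done as asked, in the order asked, and still so for the second after the job is handed in, with the robot touching nothing.
Of brush_yellow, brush_green, brush_red, brush_blue only 3 to 4 are there at a start; the rules pass over those that are not, and their reading is None.
At some moment in a run one of brush_yellow, brush_green, brush_red, brush_blue may be knocked a few centimetres aside while the robot is not near it.
It also fails if it takes over 210 s, if anything falls off the work surface, if the arm or the gripper's body presses on something with over 40 N, if the wrist force passes 120 N, or if a joint passes its speed limit or range.

ROBOT

A 6-joint arm with a two-finger parallel gripper is mounted at the origin on the work surface. World frame = base frame: x ahead of the robot, y to its left, z up, the work surface at z = 0. Lengths are in m, angles in rad, forces in N, time in s.
With the tool pointing down it reaches from about 0.3 to 0.875 m from the base axis. Payload 6.4 kg.
Tool frame: the origin (TCP) lies at the very end of the fingers, on their centre line; the grasp point (between the pads) lies 19 mm behind it; z points along the fingers, y is the line along which they close (so a half turn about z gives the same grasp; the last joint's range is limited). The gripper opens to 85 mm and grips with 20 to 120 N. Pads are 22 mm wide; open, the fingers measure 114 mm over their backs; the gripper's body (76 mm by 85 mm) begins 54 mm behind the grasp point. The pads swing forward as they close: fully open they stand 13 mm farther back than shut.
Start: joints at [-1.323, 0.181, 1.607, -0, 1.354, -0.206], TCP at [0.252, -0.517, 0.199] pointing down, gripper open.
Joint ranges: [-2.99, 2.99], [-0.89, 2.07], [0.3, 2.58], [-1.14, 4.28], [0, 2.63], [-3.12, 3.12]. Speed limits (rad/s): [2.57, 2.57, 3.01, 3.14, 3.14, 3.14].

INTERFACE

Orientations are given as a unit quaternion [w, x, y, z].
In Python, from bench import ctrl, camera, calibration, order, outline_of gives the robot as it stands.
- The arm moves only by the tool move_arm, never from a script. Its argument "series" is a list that holds one entry, the list of rows, each a list of 5 numbers: the opening, from 0 (shut) to 1 (fully open), then the shift along the tool's x, y, z in mm, then the turn about the tool's z in rad. A call has exactly 10 rows; each row is the pose to reach, as a shift and turn from the pose commanded when the call began, along the tool's axes at that moment; what a row does not reach only later rows make up. A row lasts 1/12 s, in which the tool goes at most 41.7 mm and 7.16 degrees, less where a joint would pass 70% of its speed; a pose out of reach is approached as far as the arm can. A call with a gripper value outside its range is refused whole. The fingers move at their own pace and stop on an object; the grip force is fixed at half the most. Time passes only in rows, so rows that repeat a pose let the fingers close, or fill a call up. It gives the time, the measured TCP pose, the force, the opening and the grip force at its end, in the units of the state.
- ctrl.get_obs(): the state, without advancing time (a new reading comes with each control period).
- camera(name): name is "side" or "top"; returns (picture, depth): 480x640x3 uint8, blue, green, red; 480x640 float32, m along the optical axis (not along the pixel's ray), 0 where there is no reading.
- calibration(name): a dict with "intrinsics" (3x3 intrinsics, pixels), "k1" (the pictures are not rectified: a ray, as slopes to the right and down, at radius r is drawn at 1 + k1 r^2 times it, then the intrinsics apply), "rvec" (rotation vector, rad) and "tvec" (3), from world to camera coordinates, as OpenCV has them. Camera axes: x right, y down, z forward; pixel columns grow to the right and rows downward; lengths in m; the calibration is good to about 2 mm. A picture is of the moment at which its call begins. calibration takes no time and is no camera call.
- order.hand_in(): hands the job in; it is judged then, once.
Trained networks look in the newest picture that a camera, given by its name, has taken for a name from the list of things; names that differ only in an ending like _2 or _b are one class to them, and where a whole thing is asked for, a point or a joint stands for the part that bears it (a point fixed in the world has none). Each returns a list of dicts, best first, with "conf" (0 to 1); they miss things now and then, are a little off and sometimes report something else, mostly with a low value. They report only what shows in the picture. A call takes as long as a camera call. They do not tell look-alikes from the thing itself.
- outline_of(target, camera): "region" (480x640 bool, what is visible of it) and "bbox" ([centre column, centre row, width, height] in pixels, round what is visible of it).
The state is a dict: "time_s": time; "q": joint angles; "dq": joint speeds; "joint_efforts": joint torques, N m; "eef_pos": TCP position; "eef_rot": TCP orientation; "wrist_force": force on the tool from outside, world axes, zero at the start; "torque": the same for the moment, N m; "opening": opening from 0.0 (shut) to 1.0 (fully open); "grasp_force": force on a finger pad.
Only numpy, scipy, OpenCV 4.12 (cv2) and the standard library are available. Lean on these libraries where they do the work, as an engineer would, in place of code of your own. Each camera call takes 0.05 s, during which the arm holds its last target. There are 200 camera calls.

## Working session

There is one attempt and no reset: what is moved stays moved. The work goes in short steps, Python scripts to look and compute and a tool call to move; the robot and the scene stay as the last step left them, time stands still between calls to the robot, and variables do not carry over. Pictures are saved under pics/ and viewed, at most 14 in all, crops included, and the job is handed in when it is done.

Besides the shell and the picture viewer there is one more tool, called after "Emit:" as name(argument=value, ...), one argument or row to a line, values as JSON. move_arm: Moves the arm, as the interface text tells. Its arguments: {"type":"object","properties":{"series":{"type":"array","items":{"type":"array","items":{"type":"array","items":{"type":"number"}}}}},"required":["series"]}

```bash
mkdir -p pics; ls; python3 - <<'E'
from bench import ctrl,camera,calibration
import cv2
o=ctrl.get_obs();print(o['time_s'],o['eef_pos'],o['eef_rot'],o['opening'])
for n in('top','side'):
    p,d=camera(n);cv2.imwrite(f'pics/{n}0.png',p);c=calibration(n);print(n,c)
E
```

```text
pics
0.0 [ 0.25192816 -0.51619749  0.1984714 ] [-8.71884817e-04  9.74371825e-01  2.24941741e-01 -1.97137919e-05] 0.9986409335362031
top {'intrinsics': array([[541.0740631 ,   0.        , 317.46175859],
       [  0.        , 541.0740631 , 246.61485844],
       [  0.        ,   0.        ,   1.        ]]), 'k1': -0.1428454198933199, 'rvec': array([ 2.16857908, -2.11423133,  0.12866249]), 'tvec': array([0.05581651, 0.57621403, 1.1370542 ])}
side {'intrinsics': array([[605.01749711,   0.        , 317.88283473],
       [  0.        , 605.01749711, 243.01219032],
       [  0.        ,   0.        ,   1.        ]]), 'k1': 0.007622551931962296, 'rvec': array([ 2.32644589, -0.15876994,  0.04381314]), 'tvec': array([-0.53140468,  0.15960957,  1.39534587])}
```

View pics/top0.png

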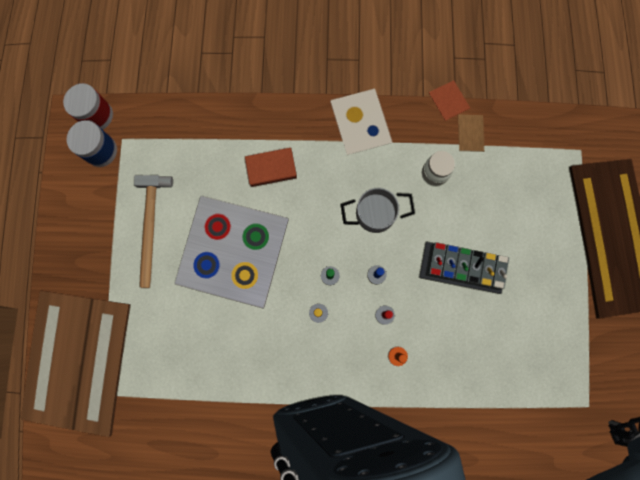

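View pics/side0.png

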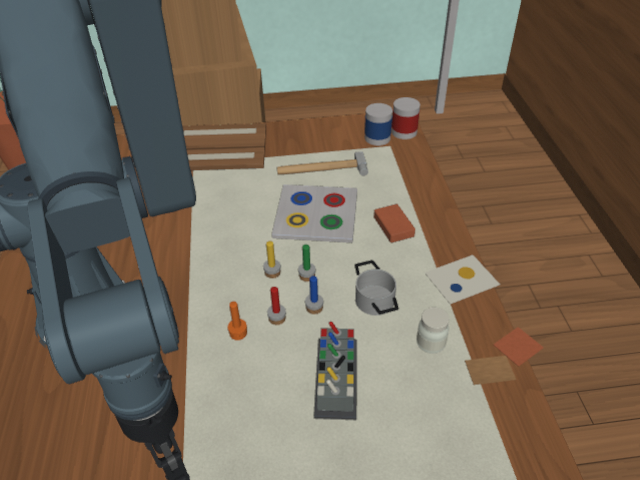

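Top view: all four brushes are present (yellow (318,312), green (330,275), red (385,315), blue (376,273)), and the orange look-alike is at (398,356). The dryer spots are at left and the pot at (377,210). The toggle row runs red, blue, green, black, yellow, white from left to right, with black leaning towards on.

```bash
cat > h.py <<'E'
import numpy as np,cv2
from bench import ctrl,camera,calibration,outline_of
def ray(name,uv):
    c=calibration(name);K=c['intrinsics']
    x=cv2.undistortPoints(np.array(uv,float).reshape(-1,1,2),K,np.array([c['k1'],0,0,0,0.]))[:,0]
    R=cv2.Rodrigues(c['rvec'])[0]
    d=np.c_[x,np.ones(len(x))]@R
    return -R.T@c['tvec'],d      # origin, directions scaled to unit depth
def onplane(name,uv,z):
    o,d=ray(name,uv);return o+d*((z-o[2])/d[:,2])[:,None]
def cloud(name,mask,depth):
    v,u=np.nonzero(mask&(depth>0));o,d=ray(name,np.c_[u,v]);return o+d*depth[v,u][:,None]
def hue(p,col):
    h=cv2.cvtColor(p,cv2.COLOR_BGR2HSV).astype(int);H,S,V=h[...,0],h[...,1],h[...,2]
    r={'yellow':(18,34),'green':(45,90),'red':(174,184),'blue':(100,130)}[col]
    m=((H>=r[0])&(H<=r[1])) | ((col=='red')&(H<=6))
    return m&(S>110)&(V>50)
def brush(col,name,p,d):
    """centre xy from handle-coloured pixels inside the outline"""
    out=[]
    for r in outline_of(f'brush_{col}_centre',name)[:3]:
        m=r['region'];pts=cloud(name,m,d);hi=pts[pts[:,2]>.085]
        mh=m&hue(p,col);ph=cloud(name,mh,d)
        top=ph[ph[:,2]>.085]
        out.append((round(r['conf'],2),np.round(r['bbox']).astype(int).tolist(),len(hi),np.round(hi.mean(0),4) if len(hi) else None,len(top),np.round(top.mean(0),4) if len(top) else None))
    return out
def tool(dw):
    """world shift (m) -> tool axes mm"""
    q=ctrl.get_obs()['eef_rot'];from scipy.spatial.transform import Rotation as R
    return np.round(R.from_quat([q[1],q[2],q[3],q[0]]).inv().apply(dw)*1000,1)
E
python3 - <<'E'
from h import *
pt,dt=camera('top');ps,ds=camera('side')
for col in('yellow','green','red','blue'):
    for n,p,d in(('top',pt,dt),('side',ps,ds)):
        for b in brush(col,n,p,d):print(col,n,*b)
for n,p,d in(('top',pt,dt),('side',ps,ds)):
    for col in('yellow','green','red','blue'):
        # dryer spots: coloured pixels, height 10..25 mm, y>0.05
        m=hue(p,col);pts=cloud(n,m,d)
        v,u=np.nonzero(m&(d>0));k=(abs(pts[:,2]-.016)<.012)
        box=(u<300)&(u>170)&(v>200)&(v<300) if n=='top' else (u>270)&(u<360)&(v>180)&(v<242)
        k=box
        e=cv2.minEnclosingCircle(np.c_[u[k],v[k]].astype(np.float32))
        w=onplane(n,np.array([e[0]]),.016)[0]
        print('spot',col,n,k.sum(),np.round(e[0],1),round(e[1],1),np.round(w,4),pts[k].mean(0).round(4))
    rr=outline_of('pot_rim',n)
    for r in rr[:2]:
        pc=cloud(n,r['region'],d);rim=pc[(pc[:,2]>.053)&(pc[:,2]<.066)];print('pot',n,r['conf'],r['bbox'],len(rim),np.median(rim,0).round(4),rim.min(0).round(4),rim.max(0).round(4))
    for col in('yellow','white','green','black','red','blue'):
        for r in outline_of(f'pivot_{col}',n)[:1]:
            pc=cloud(n,r['region'],d);print('sw',col,n,round(r['conf'],2),np.round(r['bbox']),len(pc),np.median(pc,0).round(4))
E
```

```text
Traceback (most recent call last):
  File "h.py", line 23, in brush
    mh=m&hue(p,col);ph=cloud(name,mh,d)
                       ~~~~~^^^^^^^^^^^
  File "h.py", line 12, in cloud
    v,u=np.nonzero(mask&(depth>0));o,d=ray(name,np.c_[u,v]);return o+d*depth[v,u][:,None]
                                       ~~~^^^^^^^^^^^^^^^^^
  File "h.py", line 5, in ray
    x=cv2.undistortPoints(np.array(uv,float).reshape(-1,1,2),K,np.array([c['k1'],0,0,0,0.]))[:,0]
      ~~~~~~~~~~~~~~~~~~~^^^^^^^^^^^^^^^^^^^^^^^^^^^^^^^^^^^^^^^^^^^^^^^^^^^^^^^^^^^^^^^^^^^
cv2.error: OpenCV(4.12.0) /io/opencv/modules/calib3d/src/undistort.dispatch.cpp:347: error: (-215:Assertion failed) CV_IS_MAT(_src) && CV_IS_MAT(_dst) && (_src->rows == 1 || _src->cols == 1) && (_dst->rows == 1 || _dst->cols == 1) && _src->cols + _src->rows - 1 == _dst->rows + _dst->cols - 1 && (CV_MAT_TYPE(_src->type) == CV_32FC2 || CV_MAT_TYPE(_src->type) == CV_64FC2) && (CV_MAT_TYPE(_dst->type) == CV_32FC2 || CV_MAT_TYPE(_dst->type) == CV_64FC2) in function 'cvUndistortPointsInternal'
```

```bash
python3 - <<'E'
import cv2,numpy as np
p=cv2.imread('pics/top0.png')[225:305,405:525];q=cv2.imread('pics/side0.png')[310:425,300:375]
a=cv2.resize(p,None,fx=6,fy=6,interpolation=2)[:480];b=cv2.resize(q,None,fx=4,fy=4,interpolation=2)
cv2.imwrite('pics/sw.png',a);
E
```

```text
(no output)
```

View pics/sw.png

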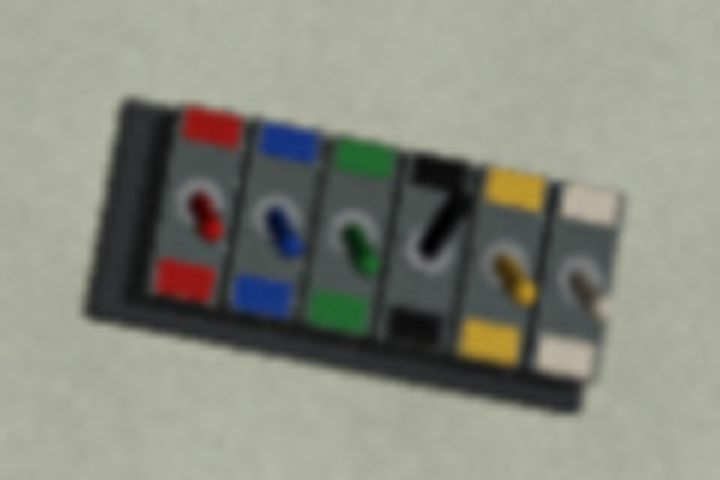

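```bash
sed -i 's/    v,u=np.nonzero(mask&(depth>0));/    v,u=np.nonzero(mask\&(depth>0))\n    if len(v)==0:return np.zeros((0,3))\n    /' h.py
python3 - <<'E'
from h import *
pt,dt=camera('top');ps,ds=camera('side')
for col in('yellow','green','red','blue'):
    for n,p,d in(('top',pt,dt),('side',ps,ds)):
        for b in brush(col,n,p,d):print(col,n,*b)
for n,p,d in(('top',pt,dt),('side',ps,ds)):
    for col in('yellow','green','red','blue'):
        v,u=np.nonzero(hue(p,col))
        k=(u<300)&(u>170)&(v>200)&(v<300) if n=='top' else (u>270)&(u<360)&(v>180)&(v<238)
        e=cv2.fitEllipse(cv2.convexHull(np.c_[u[k],v[k]].astype(np.float32)))
        print('spot',col,n,k.sum(),np.round(e[0],1),np.round(e[1],1),onplane(n,[e[0]],.016)[0].round(4))
    for r in outline_of('pot_rim',n)[:2]:
        pc=cloud(n,r['region'],d);rim=pc[(pc[:,2]>.053)&(pc[:,2]<.066)];print('pot',n,r['conf'],r['bbox'],len(rim),np.median(rim,0).round(4),rim.min(0).round(4),rim.max(0).round(4))
    for col in('yellow','white','green','black','red','blue'):
        for r in outline_of(f'pivot_{col}',n)[:1]:
            pc=cloud(n,r['region'],d);print('sw',col,n,round(r['conf'],2),np.round(r['bbox']),len(pc),np.median(pc,0).round(4) if len(pc) else '')
uv=np.array([[212,128],[186,281],[288,143],[263,296],[364,158],[340,313],[440,172],[415,327],[516,188],[491,342],[588,203],[565,356]])/6+[405,225]
w=onplane('top',uv,.062);c=(w[::2]+w[1::2])/2;print(c.round(4));print((w[::2]-w[1::2]).mean(0),np.diff(c,axis=0).round(4))
print('potcirc',onplane('top',[[377,210]],.058))
v,u=np.nonzero(dt>0);pc=cloud('top',(dt>0),dt);s=(u>418)&(u<512)&(v>238)&(v<296)&(abs(pc[:,2]-.062)<.006);print('bank top',s.sum(),cv2.minAreaRect(pc[s,:2].astype(np.float32)),pc[s].mean(0))
E
```

```text
yellow top 0.5 [317, 314, 18, 15] 58 [0.4318 0.0656 0.0971] 55 [0.4318 0.0654 0.0971]
yellow side 0.75 [273, 262, 20, 40] 54 [0.4306 0.0612 0.0941] 49 [0.4313 0.0612 0.0944]
yellow side 0.31 [325, 164, 95, 27] 0 None 0 None
green top 0.62 [330, 275, 16, 21] 59 [0.5138 0.0424 0.0968] 48 [0.5134 0.0421 0.0972]
green side 0.55 [306, 265, 16, 38] 56 [0.5128 0.0331 0.095 ] 45 [0.5135 0.0374 0.0951]
green side 0.45 [333, 340, 10, 12] 17 [ 0.5362 -0.2168  0.0908] 0 None
red top 0.63 [382, 317, 23, 22] 64 [ 0.431  -0.0794  0.0971] 55 [ 0.431  -0.0785  0.0974]
red top 0.52 [438, 169, 35, 34] 90 [ 0.7585 -0.1927  0.0865] 0 None
red side 0.49 [330, 371, 11, 14] 27 [ 0.5204 -0.2976  0.0922] 0 None
blue top 0.76 [399, 356, 23, 21] 69 [ 0.343  -0.1077  0.0965] 0 None
blue top 0.68 [378, 274, 18, 20] 63 [ 0.5187 -0.0602  0.0972] 54 [ 0.5183 -0.0599  0.0978]
blue top 0.67 [319, 316, 20, 18] 58 [0.4318 0.0656 0.0971] 0 None
blue side 0.74 [237, 320, 17, 42] 66 [ 0.3415 -0.1131  0.0949] 0 None
blue side 0.67 [313, 296, 18, 40] 64 [ 0.5176 -0.0649  0.0939] 59 [ 0.5182 -0.0651  0.094 ]
spot yellow top 3
[... 1559 characters left out ...]
0.4308 0.0575 0.026 ]
sw red side 0.57 [304. 264.  16.  35.] 365 [0.5112 0.0352 0.0315]
sw blue side 0.82 [337. 341.  32.  19.] 370 [ 0.5467 -0.2175  0.0609]
[[ 0.5511 -0.1886  0.062 ]
 [ 0.5463 -0.2162  0.062 ]
 [ 0.5412 -0.2438  0.062 ]
 [ 0.5368 -0.2712  0.062 ]
 [ 0.5318 -0.2989  0.062 ]
 [ 0.5271 -0.3257  0.062 ]]
[ 0.05540861 -0.00950245  0.        ] [[-0.0047 -0.0276  0.    ]
 [-0.0051 -0.0277  0.    ]
 [-0.0044 -0.0274  0.    ]
 [-0.005  -0.0277  0.    ]
 [-0.0047 -0.0267  0.    ]]
potcirc [[ 0.65528072 -0.05667049  0.058     ]]
bank top 2144 ((0.5398699045181274, -0.2559394836425781), (0.1673613041639328, 0.07105539739131927), 79.66414642333984) [ 0.54024502 -0.25414087  0.06057823]
```

Emit:
move_arm(
  series=[
    [[0, 294, -77, 0, -0.944], [0, 294, -77, 0, -0.944], [0, 294, -77, 0, -0.944], [0, 294, -77, 0, -0.944], [0, 294, -77, 0, -0.944], [0, 294, -77, 0, -0.944], [0, 294, -77, 0, -0.944], [0, 294, -77, 0, -0.944], [0, 294, -77, 0, -0.944], [0, 294, -77, 0, -0.944]],
  ],
)

```text
time_s: 2.28
eef_pos: [0.4829, -0.3182, 0.1993]
eef_rot: [-0.0, 0.765, 0.644, -0.0]
wrist_force: [-0.3, 0.6, -0.0]
opening: -0.001
grasp_force: 0.0
```

Emit:
move_arm(
  series=[
    [[0, 0, 0, 40, 0], [0, 0, 0, 80, 0], [0, 0, 0, 122, 0], [0, 0, 0, 122, 0], [0, 0, 0, 122, 0], [0, 0, 8, 122, 0], [0, 0, 16, 122, 0], [0, 0, 22, 122, 0], [0, 0, 27, 122, 0], [0, 0, 30, 122, 0]],
  ],
)

```text
time_s: 3.12
eef_pos: [0.5139, -0.3247, 0.0791]
eef_rot: [0.001, 0.765, 0.644, 0.0]
wrist_force: [0.1, -0.3, -0.6]
opening: 0.001
grasp_force: 0.0
```

Emit:
move_arm(
  series=[
    [[0, 0, 1, 0, 0], [0, 0, 2, 0, 0], [0, 0, 3, 0, 0], [0, 0, 4, 0, 0], [0, 0, 4, 0, 0], [0, 0, 4, 0, 0], [0, 0, 4, 0, 0], [0, 0, 4, 0, 0], [0, 0, 4, 0, 0], [0, 0, 4, 0, 0]],
  ],
)

```text
time_s: 3.95
eef_pos: [0.516, -0.3246, 0.0774]
eef_rot: [-0.0, 0.766, 0.643, -0.0]
wrist_force: [-0.4, -0.3, 0.2]
opening: 0.003
grasp_force: 0.0
```

```bash
python3 - <<'E'
from h import *
p,d=camera('side');print(ctrl.get_obs()['wrist_force'])
cv2.imwrite('pics/s1.png',cv2.resize(p[300:430,270:400],None,fx=4,fy=4,interpolation=2))
E
```

```text
[ 0.27911136 -0.47978827 -0.19791407]
```

View pics/s1.png

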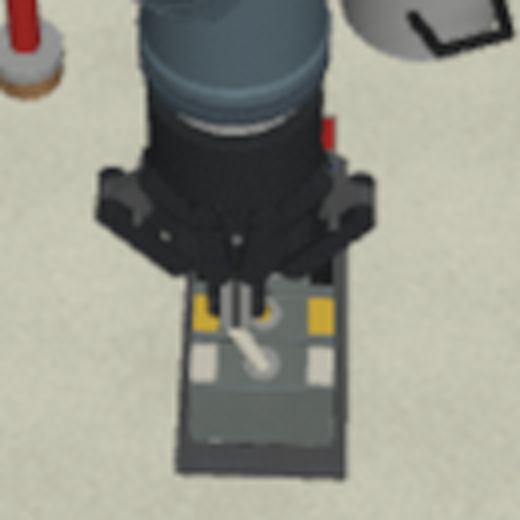

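```bash
cat >> h.py <<'E'
def proj(name,P):
    c=calibration(name);return cv2.projectPoints(np.array(P,float).reshape(-1,3),c['rvec'],c['tvec'],c['intrinsics'],np.array([c['k1'],0,0,0,0.]))[0][:,0].round(1)
E
python3 - <<'E'
from h import *
e=ctrl.get_obs()['eef_pos'];print(e)
f=lambda q:(q-[270,300])*4
print(f(proj('side',[e,[.5271,-.3257,.062],[.5318,-.2989,.062],[.5271-.0147,-.3257+.0026,.0926],[.5318-.0147,-.2989+.0026,.0926]])))
for n in('side',):
  for c in('white','yellow'):
    # plate centres in side image
    pass
E
```

```text
[ 0.51601479 -0.32456441  0.0773849 ]
[[234.8 346.4]
 [258.4 363.6]
 [259.6 315.2]
 [226.4 326.4]
 [228.4 278. ]]
```

```bash
python3 - <<'E'
from h import *
p,d=camera('side')
print(ctrl.get_obs()['opening'])
for v in range(366,398,3):
    print(v,[tuple((cloud('side',np.eye(1,480*640,v*640+u,dtype=bool).reshape(480,640),d)*1000).round().astype(int).ravel()) for u in (323,326,329,332,335,338)])
p2,d2=camera('top');c=proj('top',[ctrl.get_obs()['eef_pos']])[0];print(c)
cv2.imwrite('pics/s2.png',np.hstack([cv2.resize(p[340:420,300:370],None,fx=5,fy=5,interpolation=2),cv2.resize(p2[230:310,430:510],None,fx=5,fy=5,interpolation=2)]))
E
```

```text
0.001388831887423487
366 [(np.int64(505), np.int64(-336), np.int64(163)), (np.int64(510), np.int64(-336), np.int64(162)), (np.int64(517), np.int64(-326), np.int64(146)), (np.int64(520), np.int64(-340), np.int64(165)), (np.int64(526), np.int64(-338), np.int64(162)), (np.int64(532), np.int64(-335), np.int64(155))]
369 [(np.int64(504), np.int64(-340), np.int64(159)), (np.int64(510), np.int64(-338), np.int64(155)), (np.int64(516), np.int64(-331), np.int64(145)), (np.int64(520), np.int64(-340), np.int64(156)), (np.int64(526), np.int64(-341), np.int64(156)), (np.int64(541), np.int64(-276), np.int64(60))]
372 [(np.int64(505), np.int64(-330), np.int64(136)), (np.int64(510), np.int64(-337), np.int64(145)), (np.int64(515), np.int64(-339), np.int64(146)), (np.int64(521), np.int64(-336), np.int64(140)), (np.int64(526), np.int64(-335), np.int64(138)), (np.int64(540), np.int64(-283), np.int64(60))]
375 [(np.int64(505), np.int64(-329), np.int64(124)), (np.int64(509), np.int64(-338), np.int64(137)), (np.int64(515), np.int64(-338), np.int64(136)), (np.int64(521), np.int64(-334), np.int64(128)), (np.i
[... 1375 characters left out ...]
0), np.int64(73)), (np.int64(527), np.int64(-329), np.int64(70)), (np.int64(534), np.int64(-325), np.int64(63))]
393 [(np.int64(504), np.int64(-328), np.int64(63)), (np.int64(510), np.int64(-326), np.int64(59)), (np.int64(516), np.int64(-328), np.int64(61)), (np.int64(522), np.int64(-329), np.int64(62)), (np.int64(527), np.int64(-331), np.int64(63)), (np.int64(533), np.int64(-331), np.int64(61))]
396 [(np.int64(504), np.int64(-334), np.int64(63)), (np.int64(509), np.int64(-334), np.int64(61)), (np.int64(515), np.int64(-332), np.int64(57)), (np.int64(521), np.int64(-335), np.int64(61)), (np.int64(526), np.int64(-337), np.int64(62)), (np.int64(532), np.int64(-338), np.int64(63))]
[503.  276.1]
```

View pics/s2.png

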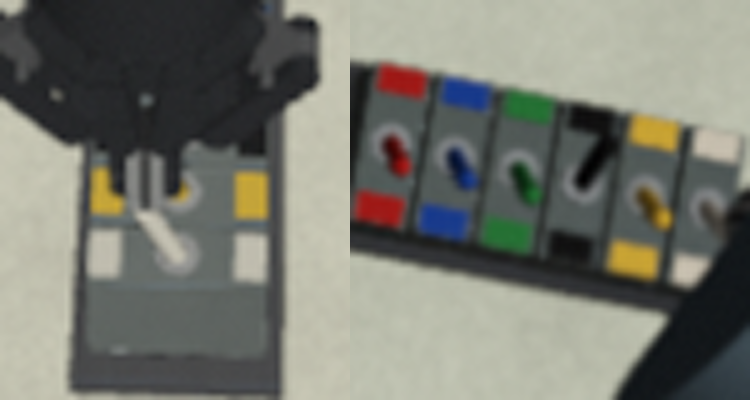

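The white lever is still off. The finger ends appear at about z=0.11 in the side view (crop (145,205)), well above the reported TCP at z=0.077. I'll back off and measure the finger length in a clear spot.

Emit:
move_arm(
  series=[
    [[0, 0, -25, -20, 0], [0, 0, -60, -20, 0], [0, 0, -90, -20, 0], [0, 0, -90, 0, 0], [0, 0, -90, 0, 0], [0, 0, -90, 0, 0], [0, 0, -90, 0, 0], [0, 0, -90, 0, 0], [0, 0, -90, 0, 0], [0, 0, -90, 0, 0]],
  ],
)

```text
time_s: 4.93
eef_pos: [0.4281, -0.3093, 0.0778]
eef_rot: [0.0, 0.765, 0.644, 0.0]
wrist_force: [0.3, -0.0, -0.1]
opening: 0.004
grasp_force: 0.0
```

```bash
python3 - <<'E'
from h import *
p,d=camera('side');e=ctrl.get_obs()['eef_pos'];c=proj('side',[e])[0];print(e,c)
u0,v0=int(c[0])-50,int(c[1])-70
m=np.zeros(d.shape,bool);m[v0:v0+100,u0:u0+100]=1
pc=cloud('side',m,d);k=(np.hypot(pc[:,0]-e[0],pc[:,1]-e[1])<.06)&(pc[:,2]>.02)
z=np.sort(pc[k,2]);print(len(z),z[:20].round(3))
q=cv2.resize(p[v0:v0+100,u0:u0+100],None,fx=5,fy=5,interpolation=2);cv2.circle(q,(int((c[0]-u0)*5),int((c[1]-v0)*5)),5,(0,255,0),2);cv2.imwrite('pics/s3.png',q)
E
```

```text
[ 0.42790827 -0.30923761  0.07766674] [281.8 385.2]
2937 [0.11  0.112 0.113 0.113 0.113 0.113 0.113 0.114 0.114 0.114 0.114 0.115
 0.115 0.115 0.116 0.116 0.116 0.117 0.117 0.117]
```

View pics/s3.png

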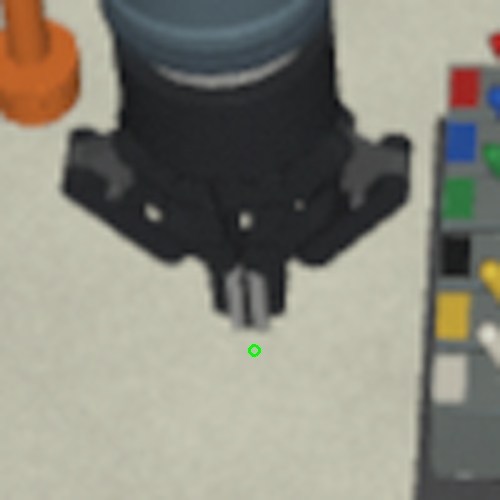

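The finger ends show at crop (247,325), above the projected TCP (254,350). So the true tips sit about 33 mm above the reported TCP. I'll confirm by descending here over free paper.

Emit:
move_arm(
  series=[
    [[0, 0, 0, 15, 0], [0, 0, 0, 33, 0], [0, 0, 0, 33, 0], [0, 0, 0, 33, 0], [0, 0, 0, 33, 0], [0, 0, 0, 33, 0], [0, 0, 0, 33, 0], [0, 0, 0, 33, 0], [0, 0, 0, 33, 0], [0, 0, 0, 33, 0]],
  ],
)

```text
time_s: 5.82
eef_pos: [0.4275, -0.3092, 0.0447]
eef_rot: [0.0, 0.766, 0.643, 0.0]
wrist_force: [0.4, 0.0, -1.2]
opening: -0.001
grasp_force: 0.0
```

```bash
python3 - <<'E'
from h import *
o=ctrl.get_obs();e=o['eef_pos'];print(e,o['q'])
for n in('side','top'):
    p,d=camera(n);c=proj(n,[e])[0];u0,v0=int(c[0])-50,int(c[1])-50
    m=np.zeros(d.shape,bool);m[v0:v0+100,u0:u0+100]=1
    pc=cloud(n,m,d);k=(np.hypot(pc[:,0]-e[0],pc[:,1]-e[1])<.06)&(pc[:,2]>.025);t=pc[k]
    print(n,c,len(t),np.percentile(t[:,2],[0,.5,1,2,5]).round(3)); 
    zt=np.percentile(t[:,2],1);s=t[(t[:,2]<zt+.02)];print('tip xy range',s.min(0).round(3),s.max(0).round(3))
E
```

```text
[ 0.42754389 -0.30921629  0.04471158] [-8.51309574e-01  2.73713899e-01  1.84192164e+00  4.85265594e-06
  1.02543314e+00 -6.78307930e-01]
side [282.6 394.7] 2055 [0.078 0.083 0.086 0.091 0.104]
tip xy range [ 0.412 -0.324  0.078] [ 0.441 -0.309  0.106]
top [491.7 318.1] 621 [0.08  0.081 0.085 0.087 0.097]
tip xy range [ 0.415 -0.308  0.08 ] [ 0.442 -0.3    0.103]
```

Emit:
move_arm(
  series=[
    [[0, 0, 25, 0, 0], [0, 0, 45, 0, 0], [0, 0, 53, 0, 0], [0, 0, 60, 0, 0], [0, 0, 66, 0, 0], [0, 0, 72, 0, 0], [0, 0, 78, 0, 0], [0, 0, 83, 0, 0], [0, 0, 86, 0, 0], [0, 0, 88, 0, 0]],
  ],
)

```text
time_s: 6.75
eef_pos: [0.5143, -0.3243, 0.0444]
eef_rot: [-0.0, 0.766, 0.643, -0.0]
wrist_force: [-0.9, 0.6, 1.6]
opening: 0.0
grasp_force: 0.7
```

Emit:
move_arm(
  series=[
    [[0, 0, 1, 0, 0], [0, 0, 2, 0, 0], [0, 0, 3, 0, 0], [0, 0, 3, 0, 0], [0, 0, 3, 0, 0], [0, 0, 3, 0, 0], [0, 0, 3, 0, 0], [0, 0, 3, 0, 0], [0, 0, 3, 0, 0], [0, 0, 3, 0, 0]],
  ],
)

```text
time_s: 7.58
eef_pos: [0.517, -0.3247, 0.0444]
eef_rot: [-0.0, 0.766, 0.643, 0.0]
wrist_force: [-0.7, -0.5, -0.1]
opening: 0.001
grasp_force: 0.4
```

```bash
python3 - <<'E'
from h import *
p,d=camera('side');print(ctrl.get_obs()['wrist_force'],ctrl.get_obs()['eef_pos'])
cv2.imwrite('pics/s4.png',cv2.resize(p[340:420,290:380],None,fx=5,fy=5,interpolation=2))
E
```

```text
[-0.49790798 -0.04541899 -0.83666122] [ 0.5170274  -0.32474231  0.04437583]
```

View pics/s4.png

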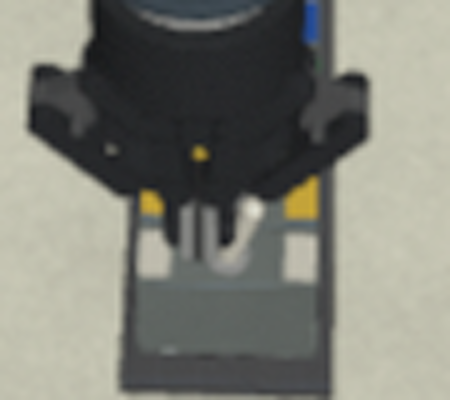

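The white lever now leans to the on side (tip at crop (252,205)). I'll nudge it to the stop while watching the force.

Emit:
move_arm(
  series=[
    [[0, 0, 1, 0, 0], [0, 0, 2, 0, 0], [0, 0, 3, 0, 0], [0, 0, 3, 0, 0], [0, 0, 3, 0, 0], [0, 0, 3, 0, 0], [0, 0, 3, 0, 0], [0, 0, 3, 0, 0], [0, 0, 3, 0, 0], [0, 0, 3, 0, 0]],
  ],
)

```text
time_s: 8.47
eef_pos: [0.5201, -0.3253, 0.0445]
eef_rot: [0.0, 0.766, 0.643, 0.0]
wrist_force: [-0.6, 0.5, -0.1]
opening: -0.004
grasp_force: 0.2
```

Emit:
move_arm(
  series=[
    [[0, 0, 0.5, 0, 0], [0, 0, 1, 0, 0], [0, 0, 1.5, 0, 0], [0, 0, 2, 0, 0], [0, 0, 2, 0, 0], [0, 0, 2, 0, 0], [0, 0, 2, 0, 0], [0, 0, 2, 0, 0], [0, 0, 2, 0, 0], [0, 0, 2, 0, 0]],
  ],
)

```text
time_s: 9.3
eef_pos: [0.5215, -0.3254, 0.0442]
eef_rot: [-0.001, 0.766, 0.643, -0.0]
wrist_force: [-5.6, -0.2, 0.8]
opening: 0.002
grasp_force: 2.5
```

Emit:
move_arm(
  series=[
    [[0, 0, -25, 0, 0], [0, 0, -50, 0, 0], [0, 28, -50, 0, 0], [0, 28, -50, 0, 0], [0, 28, -32, 0, 0], [0, 28, -22, 0, 0], [0, 28, -15, 0, 0], [0, 28, -9, 0, 0], [0, 28, -4, 0, 0], [0, 28, -1, 0, 0]],
  ],
)

```text
time_s: 10.13
eef_pos: [0.5262, -0.298, 0.0441]
eef_rot: [-0.0, 0.766, 0.643, -0.0]
wrist_force: [-2.7, 0.1, -0.3]
opening: 0.002
grasp_force: 1.3
```

Emit:
move_arm(
  series=[
    [[0, 0, 0.5, 0, 0], [0, 0, 1, 0, 0], [0, 0, 1, 0, 0], [0, 0, 1, 0, 0], [0, 0, 1, 0, 0], [0, 0, 1, 0, 0], [0, 0, 1, 0, 0], [0, 0, 1, 0, 0], [0, 0, 1, 0, 0], [0, 0, 1, 0, 0]],
  ],
)

```text
time_s: 10.97
eef_pos: [0.5264, -0.2979, 0.0442]
eef_rot: [-0.0, 0.766, 0.643, -0.0]
wrist_force: [-4.5, -1.2, -0.6]
opening: -0.004
grasp_force: 2.1
```

Emit:
move_arm(
  series=[
    [[0, 0, -25, 0, 0], [0, 0, -50, 0, 0], [0, 28, -50, 0, 0], [0, 56, -50, 0, 0], [0, 56, -50, 0, 0], [0, 56, -30, 0, 0], [0, 56, -20, 0, 0], [0, 56, -12, 0, 0], [0, 56, -5, 0, 0], [0, 56, -1, 0, 0]],
  ],
)

```text
time_s: 11.8
eef_pos: [0.5363, -0.243, 0.0445]
eef_rot: [0.0, 0.765, 0.643, 0.0]
wrist_force: [-3.5, 0.3, -0.7]
opening: 0.001
grasp_force: 1.8
```

Emit:
move_arm(
  series=[
    [[0, 0, 0.5, 0, 0], [0, 0, 1, 0, 0], [0, 0, 1, 0, 0], [0, 0, 1, 0, 0], [0, 0, 1, 0, 0], [0, 0, 1, 0, 0], [0, 0, 1, 0, 0], [0, 0, 1, 0, 0], [0, 0, 1, 0, 0], [0, 0, 1, 0, 0]],
  ],
)

```text
time_s: 12.63
eef_pos: [0.5362, -0.2429, 0.0443]
eef_rot: [-0.0, 0.766, 0.643, -0.0]
wrist_force: [-3.6, -0.2, 1.5]
opening: -0.004
grasp_force: 1.7
```

Emit:
move_arm(
  series=[
    [[0, 0, -25, 0, 0], [0, 0, -50, 0, 0], [0, 28, -50, 0, 0], [0, 28, -50, 0, 0], [0, 28, -32, 0, 0], [0, 28, -22, 0, 0], [0, 28, -15, 0, 0], [0, 28, -9, 0, 0], [0, 28, -4, 0, 0], [0, 28, -0.5, 0, 0]],
  ],
)

```text
time_s: 13.47
eef_pos: [0.5409, -0.2151, 0.044]
eef_rot: [-0.0, 0.766, 0.643, -0.0]
wrist_force: [-2.6, 0.1, -0.3]
opening: 0.003
grasp_force: 0.9
```

Emit:
move_arm(
  series=[
    [[0, 0, 0, 0, 0], [0, 0, 0.5, 0, 0], [0, 0, 0.5, 0, 0], [0, 0, 0.5, 0, 0], [0, 0, 0.5, 0, 0], [0, 0, 0.5, 0, 0], [0, 0, 0.5, 0, 0], [0, 0, 0.5, 0, 0], [0, 0, 0.5, 0, 0], [0, 0, 0.5, 0, 0]],
  ],
)

```text
time_s: 14.3
eef_pos: [0.5411, -0.2152, 0.0443]
eef_rot: [-0.0, 0.766, 0.643, -0.0]
wrist_force: [-2.0, 0.7, 0.2]
opening: 0.0
grasp_force: 1.1
```

Emit:
move_arm(
  series=[
    [[0, 0, -25, 0, 0], [0, 0, -50, 0, 0], [0, 28, -50, 0, 0], [0, 28, -50, 0, 0], [0, 28, -32, 0, 0], [0, 28, -22, 0, 0], [0, 28, -15, 0, 0], [0, 28, -9, 0, 0], [0, 28, -4, 0, 0], [0, 28, -0.5, 0, 0]],
  ],
)

```text
time_s: 15.13
eef_pos: [0.5458, -0.1877, 0.0442]
eef_rot: [-0.0, 0.766, 0.643, -0.0]
wrist_force: [-1.7, 0.7, -0.6]
opening: 0.004
grasp_force: 0.6
```

Emit:
move_arm(
  series=[
    [[0, 0, 0, 0, 0], [0, 0, 0.5, 0, 0], [0, 0, 0.5, 0, 0], [0, 0, 0.5, 0, 0], [0, 0, 0.5, 0, 0], [0, 0, 0.5, 0, 0], [0, 0, 0.5, 0, 0], [0, 0, 0.5, 0, 0], [0, 0, 0.5, 0, 0], [0, 0, 0.5, 0, 0]],
  ],
)

```text
time_s: 15.97
eef_pos: [0.5459, -0.1876, 0.0443]
eef_rot: [-0.0, 0.766, 0.643, -0.0]
wrist_force: [-0.7, 0.6, 0.4]
opening: -0.001
grasp_force: 0.7
```

Emit:
move_arm(
  series=[
    [[0, 0, 1, 0, 0], [0, 0, 1.5, 0, 0], [0, 0, 2, 0, 0], [0, 0, 2, 0, 0], [0, 0, 2, 0, 0], [0, 0, 2, 0, 0], [0, 0, 2, 0, 0], [0, 0, 2, 0, 0], [0, 0, 2, 0, 0], [0, 0, 2, 0, 0]],
  ],
)

```text
time_s: 16.8
eef_pos: [0.5463, -0.1876, 0.0441]
eef_rot: [-0.002, 0.765, 0.643, -0.001]
wrist_force: [-7.6, 1.8, 3.7]
opening: -0.004
grasp_force: 4.5
```

Emit:
move_arm(
  series=[
    [[0, 0, -25, 0, 0], [0, 0, -30, -40, 0], [0, 0, -30, -80, 0], [0, 0, -30, -120, 0], [0.5, 40, -60, -120, 0], [0.5, 80, -90, -120, 0], [0.5, 80, -157, -120, 0], [0.5, 80, -157, -120, 0], [0.5, 80, -157, -120, 0], [0.5, 80, -157, -120, 0]],
  ],
)

```text
time_s: 17.63
eef_pos: [0.4065, -0.0815, 0.1648]
eef_rot: [0.001, 0.765, 0.644, 0.001]
wrist_force: [1.3, 0.6, 0.3]
opening: 0.501
grasp_force: 0.0
```

```bash
cat >> h.py <<'E'
def find(col,n='top',zr=(.075,.112)):
    """axis xy of every standing coloured handle: top-disc pixels"""
    p,d=camera(n);m=hue(p,col);k,l,s,c=cv2.connectedComponentsWithStats(m.astype(np.uint8));r=[]
    for i in range(1,k):
        if s[i,4]<15:continue
        pc=cloud(n,l==i,d);h=pc[(pc[:,2]>zr[0])&(pc[:,2]<zr[1])]
        if len(h)>8:
            t=h[h[:,2]>np.percentile(h[:,2],95)-.012];r.append((len(h),t.mean(0).round(4),h[:,2].max().round(3),c[i].round(1)))
    return r,p
E
python3 - <<'E'
from h import *
o=ctrl.get_obs();print(o['eef_pos'],o['opening'])
for col in('yellow','green','red','blue'):
    r,p=find(col);print(col,r);r,ps=find(col,'side');print('   side',r)
cv2.imwrite('pics/s5.png',np.hstack([cv2.resize(p[230:310,415:515],None,fx=4,fy=4,interpolation=2),cv2.resize(ps[320:400,290:380],None,fx=4,fy=4,interpolation=2)]))
E
```

```text
[ 0.40654438 -0.08148391  0.16483698] 0.5012648618595578
yellow [(35, array([ 0.545 , -0.2991,  0.0909]), np.float64(0.099), array([491. , 259.7])), (54, array([0.4316, 0.0654, 0.0971]), np.float64(0.104), array([317.6, 312.3]))]
   side [(43, array([ 0.5451, -0.3022,  0.0915]), np.float64(0.098), array([339.6, 373.5]))]
green [(21, array([ 0.5562, -0.2449,  0.0926]), np.float64(0.096), array([465.7, 253.3])), (47, array([0.5131, 0.0419, 0.0973]), np.float64(0.101), array([330. , 272.8]))]
   side [(65, array([0.5135, 0.0377, 0.0958]), np.float64(0.102), array([305.9, 257. ])), (34, array([ 0.5548, -0.2482,  0.0918]), np.float64(0.098), array([340.5, 349.7]))]
red [(33, array([0.8686, 0.5959, 0.0781]), np.float64(0.084), array([ 99.9, 112.8])), (35, array([ 0.5653, -0.1897,  0.0913]), np.float64(0.098), array([440. , 249.3]))]
   side [(30, array([0.8747, 0.5867, 0.0774]), np.float64(0.081), array([404.7, 123.5])), (82, array([ 0.4314, -0.0829,  0.0954]), np.float64(0.101), array([274.8, 299.5])), (34, array([ 0.5644, -0.1922,  0.0909]), np.float64(0.097), array([340.8, 327.7]))]
blue [(9, array([0.7921, 0.5617, 0.0773]), np.float64(0.08), array([107.2, 143.2])), (34, array([ 0.56 , -0.217,  0.092]), np.float64(0.098), array([452.9, 251.9])), (55, array([ 0.5183, -0.0598,  0.0975]), np.float64(0.104), array([379.4, 271.7]))]
   side [(20, array([0.7828, 0.5657, 0.0772]), np.float64(0.08), array([377.7, 129.7])), (79, array([ 0.5182, -0.064 ,  0.0955]), np.float64(0.104), array([313.4, 288.6])), (36, array([ 0.5592, -0.2197,  0.0906]), np.float64(0.097), array([340.7, 338.6]))]
```

View pics/s5.png

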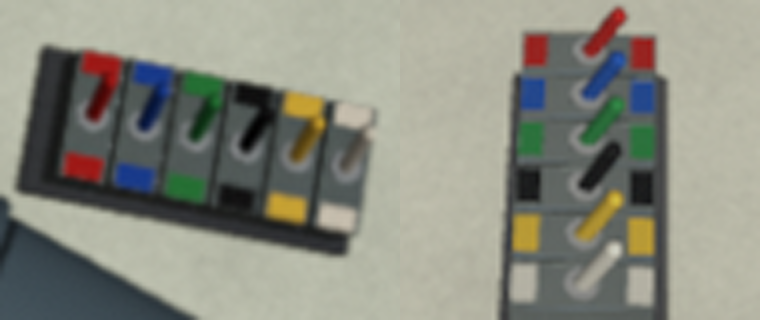

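Both views show all six levers on. The brushes are unmoved, so I'll grasp yellow.

Emit:
move_arm(
  series=[
    [[0.5, 40, 0, 0, 0], [0.5, 80, 0, 0, 0], [0.5, 120, 0, 0, 0], [0.5, 147, 0, 0, 0], [0.5, 147, 0, 0, 0], [0.5, 147, 0, 35, 0], [0.5, 147, 0, 70, 0], [0.5, 147, 0, 105, 0], [0.5, 147, 0, 139, 0], [0.5, 147, 0, 139, 0]],
  ],
)

```text
time_s: 18.87
eef_pos: [0.4266, 0.0628, 0.0193]
eef_rot: [-0.005, 0.766, 0.643, -0.004]
wrist_force: [-1.2, -0.1, -0.3]
opening: 0.497
grasp_force: 0.0
```

Emit:
move_arm(
  series=[
    [[0.5, 0, 0, 0, 0], [0.5, 0, 0, 0, 0], [0, 0, 0, 0, 0], [0, 0, 0, 0, 0], [0, 0, 0, 0, 0], [0, 0, 0, 0, 0], [0, 0, 0, 0, 0], [0, 0, 0, 0, 0], [0, 0, 0, 0, 0], [0, 0, 0, 0, 0]],
  ],
)

```text
time_s: 19.7
eef_pos: [0.4339, 0.0625, 0.0268]
eef_rot: [0.001, 0.766, 0.643, 0.001]
wrist_force: [-0.4, -0.3, 8.8]
opening: 0.191
grasp_force: 59.2
```

```bash
python3 - <<'E'
from h import *
o=ctrl.get_obs();print(o['eef_pos'],o['opening'],o['grasp_force'])
p,d=camera('side')
cv2.imwrite('pics/s6.png',cv2.resize(p[180:340,220:380],None,fx=3,fy=3,interpolation=2))
E
```

```text
[0.43387288 0.06245342 0.02679349] 0.19051263932483037 59.18139159679413
```

View pics/s6.png

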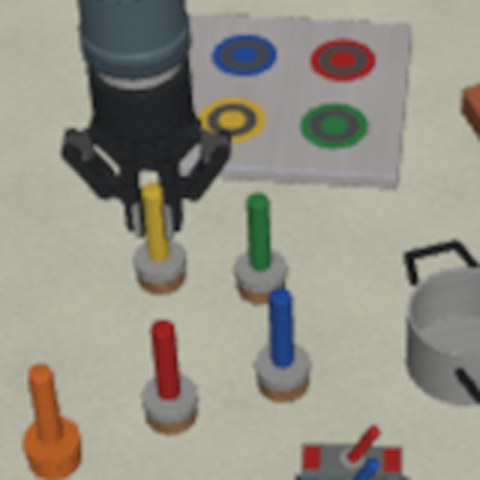

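```bash
python3 - <<'E'
from h import *
p,d=camera('side');m=np.zeros(d.shape,bool);m[235:270,255:290]=1
m1=m&hue(p,'yellow');y=cloud('side',m1,d);g=cloud('side',m&~m1,d)
for z in (.06,.066,.072,.078,.084,.09):
    a=y[abs(y[:,2]-z)<.004];b=g[(abs(g[:,2]-z)<.004)&(abs(g[:,0]-.433)<.035)&(g[:,1]<.09)]
    print(z,len(a),a.mean(0).round(4),a[:,1].min().round(4),'| grey',len(b),b[:,1].min().round(4) if len(b) else '',np.percentile(b[:,1],[20,50]).round(4) if len(b) else '',(b[:,0].min(),b[:,0].max()) if len(b) else '')
E
```

```text
0.06 14 [0.4334 0.0569 0.0599] 0.0502 | grey 8 0.0497 [0.0521 0.0535] (np.float64(0.4139656379633967), np.float64(0.4516128030588849))
0.066 20 [0.4331 0.0567 0.0662] 0.0502 | grey 25 0.0448 [0.0494 0.0516] (np.float64(0.4118977390855552), np.float64(0.45497212082353816))
0.072 16 [0.4336 0.0568 0.0717] 0.048 | grey 27 0.0448 [0.0496 0.0517] (np.float64(0.41010922931675425), np.float64(0.4519414021940425))
0.078 23 [0.4342 0.0564 0.0777] 0.0476 | grey 32 0.0414 [0.0478 0.0519] (np.float64(0.41060799320139085), np.float64(0.45545868994165617))
0.084 16 [0.4335 0.0575 0.0847] 0.0476 | grey 30 0.0414 [0.0476 0.0507] (np.float64(0.4104749685127334), np.float64(0.45545868994165617))
0.09 18 [0.4329 0.0582 0.0896] 0.0534 | grey 31 0.0461 [0.0485 0.0512] (np.float64(0.41120009556659676), np.float64(0.453129821117514))
```

Emit:
move_arm(
  series=[
    [[0, 0, 0, -25, 0], [0, 0, 0, -60, 0], [0, 0, 0, -95, 0], [0, 0, 0, -130, 0], [0, 0, 0, -140, 0], [0, -8, 25, -140, 0], [0, -18, 55, -140, 0], [0, -28, 85, -140, 0], [0, -40, 118, -140, 0], [0, -50, 148, -140, 0]],
  ],
)

```text
time_s: 20.63
eef_pos: [0.5707, -0.0131, 0.1648]
eef_rot: [-0.0, 0.766, 0.643, -0.0]
wrist_force: [0.8, 0.6, -0.3]
opening: 0.197
grasp_force: 58.9
```

Emit:
move_arm(
  series=[
    [[0, -10, 30, 0, 0], [0, -20, 60, 0, 0], [0, -28, 80, 0, 0], [0, -33, 96, 0, 0], [0, -33, 96, 0, 0], [0, -33, 96, 0, 0], [0, -33, 96, 0, 0], [0, -33, 96, 0, 0], [0, -33, 96, 0, 0], [0, -33, 96, 0, 0]],
  ],
)

```text
time_s: 21.47
eef_pos: [0.6581, -0.0606, 0.1657]
eef_rot: [0.0, 0.765, 0.644, 0.0]
wrist_force: [-0.1, 0.2, -1.5]
opening: 0.193
grasp_force: 58.9
```

```bash
python3 - <<'E'
from h import *
o=ctrl.get_obs();print(o['eef_pos'],o['opening'],o['grasp_force'])
p,d=camera('side')
m=np.zeros(d.shape,bool);c=proj('side',[[.66,-.06,.058]])[0].astype(int);print(c)
m[c[1]-40:c[1]+45,c[0]-45:c[0]+45]=1;pc=cloud('side',m,d)
r=pc[(pc[:,2]>.054)&(pc[:,2]<.062)&(pc[:,1]<-.02)];print(r.min(0),r.max(0))
cv2.imwrite('pics/s7.png',cv2.resize(p[180:350,270:440],None,fx=3,fy=3,interpolation=2))
E
```

```text
[ 0.65813526 -0.06064776  0.16571985] 0.19301141529663826 58.93757522106171
[375 283]
[ 0.61453982 -0.19220559  0.05403895] [ 0.73020637 -0.02013819  0.06145357]
```

View pics/s7.png

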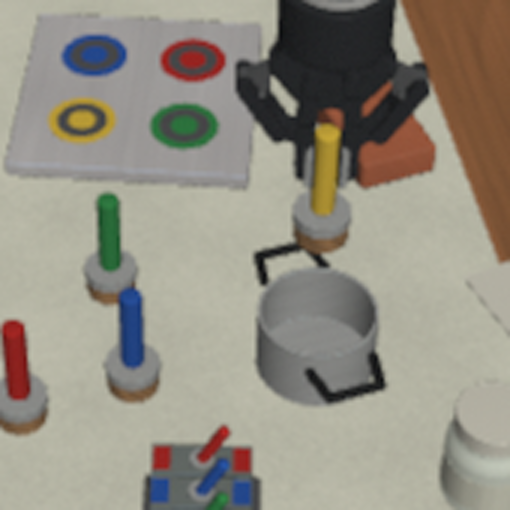

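Yellow is held upright above the pot (brush head at crop (322,215), pot mouth at (317,310)). Dipping now.

Emit:
move_arm(
  series=[
    [[0, 0, 0, 30, 0], [0, 0, 0, 60, 0], [0, 0, 0, 90, 0], [0, 0, 0, 115, 0], [0, 0, 0, 127, 0], [0, 0, 0, 127, 0], [0, 0, 0, 127, 0], [0, 0, 0, 127, 0], [0, 0, 0, 127, 0], [0, 0, 0, 127, 0]],
  ],
)

```text
time_s: 22.35
eef_pos: [0.66, -0.0615, 0.0406]
eef_rot: [0.001, 0.766, 0.643, 0.001]
wrist_force: [-0.0, 0.9, -0.6]
opening: 0.189
grasp_force: 59.0
```

Emit:
move_arm(
  series=[
    [[0, 0, 0, 0, 0], [0, 0, 0, 0, 0], [0, 0, 0, 0, 0], [0, 0, 0, 0, 0], [0, 0, 0, 0, 0], [0, 0, 0, 0, 0], [0, 0, 0, 0, 0], [0, 0, 0, 0, 0], [0, 0, 0, 0, 0], [0, 0, 0, 0, 0]],
  ],
)

```text
time_s: 23.18
eef_pos: [0.6585, -0.0612, 0.0384]
eef_rot: [-0.0, 0.766, 0.643, 0.0]
wrist_force: [0.5, 0.4, -1.6]
opening: 0.195
grasp_force: 59.0
```

```bash
python3 - <<'E'
from h import *
o=ctrl.get_obs();print(o['eef_pos'],o['wrist_force'])
r,p=find('yellow','side',(.06,.16));print(r)
cv2.imwrite('pics/s8.png',cv2.resize(p[200:340,320:440],None,fx=3,fy=3,interpolation=2))
E
```

```text
[ 0.65853411 -0.06115349  0.03837041] [ 0.46600709  0.37624779 -1.64696905]
[(153, array([ 0.659 , -0.0615,  0.1068]), np.float64(0.114), array([375.6, 277.3])), (62, array([ 0.5446, -0.3019,  0.0908]), np.float64(0.1), array([339.6, 373.5])), (39, array([ 0.5049, -0.2925,  0.0622]), np.float64(0.067), array([321. , 377.9])), (40, array([ 0.5599, -0.3033,  0.0622]), np.float64(0.065), array([350. , 378.6]))]
```

View pics/s8.png

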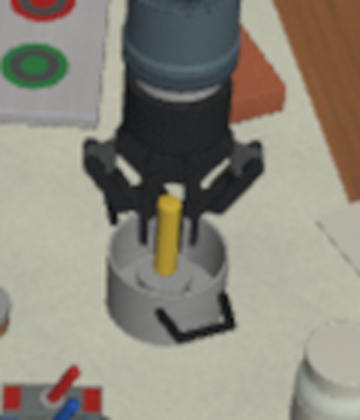

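Emit:
move_arm(
  series=[
    [[0, 0, 0, 0, 0], [0, 0, 0, 0, 0], [0, 0, 0, 0, 0], [0, 0, 0, -30, 0], [0, 0, 0, -65, 0], [0, 0, 0, -100, 0], [0, 0, 0, -130, 0], [0, 10, -8, -130, 0], [0, 30, -22, -130, 0], [0, 60, -45, -130, 0]],
  ],
)

```text
time_s: 24.07
eef_pos: [0.6255, 0.004, 0.169]
eef_rot: [0.001, 0.767, 0.642, 0.001]
wrist_force: [-0.3, -0.2, -1.1]
opening: 0.194
grasp_force: 59.0
```

Emit:
move_arm(
  series=[
    [[0, 30, -22, 0, 0], [0, 60, -45, 0, 0], [0, 90, -68, 0, 0], [0, 120, -90, 0, 0], [0, 150, -113, 0, 0], [0, 175, -133, 0, 0], [0, 193, -145, 0, 0], [0, 201, -151, 0, 0], [0, 201, -151, 0, 0], [0, 201, -151, 0, 0]],
  ],
)

```text
time_s: 24.9
eef_pos: [0.5105, 0.2294, 0.1683]
eef_rot: [0.0, 0.765, 0.644, -0.0]
wrist_force: [0.6, -0.5, -0.4]
opening: 0.189
grasp_force: 59.0
```

```bash
python3 - <<'E'
from h import *
o=ctrl.get_obs();print(o['eef_pos'],o['grasp_force'])
for n in('side','top'):
  r,p=find('yellow',n,(.15,.3));print(r)
print(tool(np.array([.5105,.2295,0.0434])-o['eef_pos']))
E
```

```text
[0.51051265 0.22943829 0.16827535] 58.99053990840912
[(186, array([0.5109, 0.228 , 0.2387]), np.float64(0.253), array([293.6, 159.9]))]
[]
[ 1.000e-01 -1.000e-01  1.249e+02]
```

Emit:
move_arm(
  series=[
    [[0, 0, 0, 30, 0], [0, 0, 0, 60, 0], [0, 0, 0, 90, 0], [0, 0, 0, 110, 0], [0, 0, 0, 119, 0], [0, 0, 0, 123, 0], [0, 0, 0, 125, 0], [0, 0, 0, 125, 0], [0, 0, 0, 125, 0], [0, 0, 0, 125, 0]],
  ],
)

```text
time_s: 25.83
eef_pos: [0.5116, 0.2299, 0.0449]
eef_rot: [0.001, 0.766, 0.643, 0.001]
wrist_force: [-0.1, -0.4, -0.9]
opening: 0.195
grasp_force: 59.0
```

Emit:
move_arm(
  series=[
    [[0.25, 0, 0, 0, 0], [0.3, 0, 0, 0, 0], [0.4, 0, 0, 0, 0], [0.5, 0, 0, 0, 0], [0.5, 0, 0, -15, 0], [0.5, 0, 0, -50, 0], [0.5, 0, 0, -90, 0], [0.5, 0, 0, -125, 0], [0.5, 0, 0, -125, 0], [0.5, 0, 0, -125, 0]],
  ],
)

```text
time_s: 26.67
eef_pos: [0.5123, 0.2302, 0.1714]
eef_rot: [0.001, 0.765, 0.643, 0.003]
wrist_force: [0.1, -0.3, -0.8]
opening: 0.503
grasp_force: 0.0
```

```bash
python3 - <<'E'
from h import *
o=ctrl.get_obs();print(o['eef_pos'])
for c,zr in(('yellow',(.09,.13)),('green',(.075,.112)),('red',(.075,.112)),('blue',(.075,.112))):
  for n in('side','top'):
    r,p=find(c,n,zr);print(c,n,[x[:2] for x in r if x[1][0]<.7 and x[1][1]>-.15])
E
```

```text
[0.51233919 0.23019529 0.17141618]
yellow side [(64, array([0.5122, 0.2287, 0.1123]))]
yellow top []
green side [(65, array([0.5136, 0.0383, 0.0958]))]
green top [(47, array([0.5132, 0.0422, 0.0978]))]
red side [(82, array([ 0.4312, -0.0828,  0.0949]))]
red top [(58, array([ 0.4309, -0.0788,  0.0971]))]
blue side [(77, array([ 0.5184, -0.0637,  0.096 ]))]
blue top [(57, array([ 0.5183, -0.0598,  0.0972]))]
```

Yellow stands on its spot at (0.512, 0.231). Next is green.

Emit:
move_arm(
  series=[
    [[0.5, -40, 8, 0, 0], [0.5, -80, 15, 0, 0], [0.5, -120, 23, 0, 0], [0.5, -160, 30, 0, 0], [0.5, -186, 35, 0, 0], [0.5, -186, 35, 0, 0], [0.5, -186, 35, 35, 0], [0.5, -186, 35, 75, 0], [0.5, -186, 35, 115, 0], [0.5, -186, 35, 142, 0]],
  ],
)

```text
time_s: 27.9
eef_pos: [0.5106, 0.0411, 0.0229]
eef_rot: [-0.001, 0.766, 0.643, -0.001]
wrist_force: [0.0, 1.3, -0.1]
opening: 0.502
grasp_force: 0.0
```

Emit:
move_arm(
  series=[
    [[0.5, 0, 0, 0, 0], [0.5, 0, 0, 0, 0], [0.5, 0, 0, 0, 0], [0, 0, 0, 0, 0], [0, 0, 0, 0, 0], [0, 0, 0, 0, 0], [0, 0, 0, 0, 0], [0, 0, 0, 0, 0], [0, 0, 0, 0, 0], [0, 0, 0, 0, 0]],
  ],
)

```text
time_s: 28.73
eef_pos: [0.5148, 0.0403, 0.0286]
eef_rot: [0.002, 0.766, 0.643, 0.001]
wrist_force: [-0.2, -0.0, 7.6]
opening: 0.199
grasp_force: 58.4
```

Emit:
move_arm(
  series=[
    [[0, 0, 0, -25, 0], [0, 0, 0, -60, 0], [0, 0, 0, -95, 0], [0, 0, 0, -130, 0], [0, 0, 0, -140, 0], [0, -11, 25, -140, 0], [0, -26, 55, -140, 0], [0, -42, 90, -140, 0], [0, -58, 123, -140, 0], [0, -70, 149, -140, 0]],
  ],
)

```text
time_s: 29.57
eef_pos: [0.6492, -0.056, 0.1663]
eef_rot: [0.0, 0.766, 0.643, 0.0]
wrist_force: [0.2, -0.2, -1.6]
opening: 0.196
grasp_force: 58.8
```

Emit:
move_arm(
  series=[
    [[0, -5, 11, 0, 0], [0, -5, 11, 0, 0], [0, -5, 11, 0, 0], [0, -5, 11, 0, 0], [0, -5, 11, 25, 0], [0, -5, 11, 55, 0], [0, -5, 11, 85, 0], [0, -5, 11, 112, 0], [0, -5, 11, 127, 0], [0, -5, 11, 127, 0]],
  ],
)

```text
time_s: 30.4
eef_pos: [0.6537, -0.0592, 0.0353]
eef_rot: [-0.003, 0.765, 0.644, -0.002]
wrist_force: [-0.9, -0.3, -0.7]
opening: 0.196
grasp_force: 58.9
```

Emit:
move_arm(
  series=[
    [[0, 0, 0, 0, 0], [0, 0, 0, 0, 0], [0, 0, 0, 0, 0], [0, 0, 0, 0, 0], [0, 0, 0, 0, 0], [0, 0, 0, 0, 0], [0, 0, 0, 0, 0], [0, 0, 0, 0, 0], [0, 0, 0, 0, 0], [0, 0, 0, 0, 0]],
  ],
)

```text
time_s: 31.23
eef_pos: [0.6575, -0.061, 0.0393]
eef_rot: [-0.0, 0.766, 0.643, -0.0]
wrist_force: [-0.1, 1.6, -0.6]
opening: 0.193
grasp_force: 58.9
```

```bash
python3 - <<'E'
from h import *
o=ctrl.get_obs();print(o['eef_pos'],o['wrist_force'])
r,p=find('green','side',(.07,.16));print([x[:3] for x in r if x[1][1]>-.1])
E
```

```text
[ 0.65750689 -0.06100119  0.03932562] [-0.14041024  1.6459215  -0.64292511]
[(119, array([ 0.6578, -0.0635,  0.1069]), np.float64(0.113))]
```

Emit:
move_arm(
  series=[
    [[0, 0, 0, 0, 0], [0, 0, 0, 0, 0], [0, 0, 0, 0, 0], [0, 0, 0, -30, 0], [0, 0, 0, -65, 0], [0, 0, 0, -100, 0], [0, 0, 0, -130, 0], [0, 10, -4, -130, 0], [0, 30, -12, -130, 0], [0, 60, -25, -130, 0]],
  ],
)

```text
time_s: 32.12
eef_pos: [0.644, 0.0008, 0.1701]
eef_rot: [0.001, 0.767, 0.642, 0.0]
wrist_force: [-0.2, 1.0, -2.3]
opening: 0.195
grasp_force: 58.9
```

Emit:
move_arm(
  series=[
    [[0, 33, -13, 0, 0], [0, 66, -27, 0, 0], [0, 99, -40, 0, 0], [0, 130, -53, 0, 0], [0, 160, -65, 0, 0], [0, 182, -74, 0, 0], [0, 193, -78, 0, 0], [0, 197.5, -80.5, 0, 0], [0, 197.5, -80.5, 0, 0], [0, 197.5, -80.5, 0, 0]],
  ],
)

```text
time_s: 32.95
eef_pos: [0.5982, 0.2099, 0.1692]
eef_rot: [0.0, 0.766, 0.643, -0.0]
wrist_force: [-0.3, -0.1, -1.5]
opening: 0.192
grasp_force: 58.9
```

```bash
python3 - <<'E'
from h import *
o=ctrl.get_obs();print(o['eef_pos'],o['grasp_force'])
r,p=find('green','side',(.15,.3));print(r)
print(tool(np.array([.598,.2108,0.045])-o['eef_pos']))
E
```

```text
[0.59821686 0.2098549  0.16918207] 58.8743931055069
[(175, array([0.5984, 0.207 , 0.236 ]), np.float64(0.244), array([330.9, 162.2]))]
[  1.   -0.4 124.2]
```

Emit:
move_arm(
  series=[
    [[0, 1, 0, 30, 0], [0, 1, 0, 60, 0], [0, 1, 0, 90, 0], [0, 1, 0, 110, 0], [0, 1, 0, 119, 0], [0, 1, 0, 122, 0], [0, 1, 0, 124, 0], [0, 1, 0, 124, 0], [0, 1, 0, 124, 0], [0, 1, 0, 124, 0]],
  ],
)

```text
time_s: 33.83
eef_pos: [0.5994, 0.212, 0.0471]
eef_rot: [0.001, 0.766, 0.643, 0.001]
wrist_force: [-0.5, -0.4, -0.8]
opening: 0.197
grasp_force: 58.9
```

Emit:
move_arm(
  series=[
    [[0.25, 0, 0, 0, 0], [0.3, 0, 0, 0, 0], [0.4, 0, 0, 0, 0], [0.5, 0, 0, 0, 0], [0.5, 0, 0, -15, 0], [0.5, 0, 0, -50, 0], [0.5, 0, 0, -90, 0], [0.5, 0, 0, -125, 0], [0.5, 0, 0, -125, 0], [0.5, 0, 0, -125, 0]],
  ],
)

```text
time_s: 34.67
eef_pos: [0.6002, 0.2122, 0.174]
eef_rot: [0.002, 0.765, 0.643, 0.003]
wrist_force: [0.0, -1.1, -0.6]
opening: 0.502
grasp_force: 0.0
```

```bash
python3 - <<'E'
from h import *
o=ctrl.get_obs();print(o['eef_pos'])
for c,zr in(('yellow',(.09,.13)),('green',(.09,.13)),('red',(.075,.112)),('blue',(.075,.112))):
  for n in('side','top'):
    r,p=find(c,n,zr);print(c,n,[x[:2] for x in r if x[1][0]<.7 and x[1][1]>-.15])
print(tool(np.array([.431,-.0807,0.0264])-o['eef_pos']))
E
```

```text
[0.60023953 0.21222978 0.1740109 ]
yellow side [(63, array([0.5122, 0.229 , 0.1108]))]
yellow top []
green side [(63, array([0.599 , 0.2086, 0.1117]))]
green top []
red side [(82, array([ 0.431 , -0.0833,  0.096 ]))]
red top [(57, array([ 0.4311, -0.0788,  0.0971]))]
blue side [(78, array([ 0.5187, -0.0643,  0.0962]))]
blue top [(56, array([ 0.5182, -0.0598,  0.0974]))]
[-317.6 -116.   148.1]
```

Green stands on its spot at (0.599, 0.211). Next is red.

Emit:
move_arm(
  series=[
    [[0.5, -38, -14, 0, 0], [0.5, -76, -28, 0, 0], [0.5, -114, -42, 0, 0], [0.5, -152, -56, 0, 0], [0.5, -190, -70, 0, 0], [0.5, -228, -84, 0, 0], [0.5, -266, -98, 0, 0], [0.5, -300, -110, 0, 0], [0.5, -316, -115, 0, 0], [0.5, -316, -115, 0, 0]],
  ],
)

```text
time_s: 35.9
eef_pos: [0.429, -0.0823, 0.1703]
eef_rot: [0.0, 0.767, 0.642, -0.0]
wrist_force: [-0.5, -0.2, 0.5]
opening: 0.497
grasp_force: 0.0
```

Emit:
move_arm(
  series=[
    [[0.5, 0, 0, 0, 0], [0.5, 0, 0, 35, 0], [0.5, 0, 0, 75, 0], [0.5, 0, 0, 115, 0], [0.5, 0, 0, 135, 0], [0.5, 0, 0, 144, 0], [0.5, 0, 0, 144, 0], [0.5, 0, 0, 144, 0], [0.5, 0, 0, 144, 0], [0.5, 0, 0, 144, 0]],
  ],
)

```text
time_s: 36.73
eef_pos: [0.4322, -0.0802, 0.0281]
eef_rot: [0.002, 0.765, 0.644, 0.001]
wrist_force: [0.1, -0.1, -0.4]
opening: 0.502
grasp_force: 0.0
```

Emit:
move_arm(
  series=[
    [[0, 0, 0, 0, 0], [0, 0, 0, 0, 0], [0, 0, 0, 0, 0], [0, 0, 0, 0, 0], [0, 0, 0, 0, 0], [0, 0, 0, 0, 0], [0, 0, 0, 0, 0], [0, 0, 0, 0, 0], [0, 0, 0, 0, 0], [0, 0, 0, 0, 0]],
  ],
)

```text
time_s: 37.57
eef_pos: [0.4313, -0.0801, 0.0275]
eef_rot: [0.001, 0.766, 0.643, 0.0]
wrist_force: [-0.9, 0.6, 6.9]
opening: 0.193
grasp_force: 58.3
```

Emit:
move_arm(
  series=[
    [[0, 0, 0, -25, 0], [0, 0, 0, -60, 0], [0, 0, 0, -95, 0], [0, 0, 0, -130, 0], [0, 0, 0, -145, 0], [0, 0, 0, -145, 0], [0, 7, 25, -145, 0], [0, 15, 57, -145, 0], [0, 24, 90, -145, 0], [0, 32, 123, -145, 0]],
  ],
)

```text
time_s: 38.4
eef_pos: [0.5576, -0.0688, 0.1698]
eef_rot: [-0.001, 0.766, 0.643, -0.0]
wrist_force: [0.5, -1.5, -0.0]
opening: 0.193
grasp_force: 58.7
```

Emit:
move_arm(
  series=[
    [[0, 8, 32, 0, 0], [0, 16, 62, 0, 0], [0, 22, 85, 0, 0], [0, 26, 97, 0, 0], [0, 26, 97, 0, 0], [0, 26, 97, 0, 0], [0, 26, 97, 0, 0], [0, 26, 97, 30, 0], [0, 26, 97, 60, 0], [0, 26, 97, 90, 0]],
  ],
)

```text
time_s: 39.23
eef_pos: [0.6565, -0.0607, 0.0813]
eef_rot: [0.001, 0.766, 0.643, 0.0]
wrist_force: [0.8, 0.3, -1.6]
opening: 0.196
grasp_force: 58.8
```

Emit:
move_arm(
  series=[
    [[0, 0, 0, 25, 0], [0, 0, 0, 42, 0], [0, 0, 0, 42, 0], [0, 0, 0, 42, 0], [0, 0, 0, 42, 0], [0, 0, 0, 42, 0], [0, 0, 0, 42, 0], [0, 0, 0, 42, 0], [0, 0, 0, 42, 0], [0, 0, 0, 42, 0]],
  ],
)

```text
time_s: 40.07
eef_pos: [0.6574, -0.0604, 0.0399]
eef_rot: [0.0, 0.766, 0.643, 0.0]
wrist_force: [-0.3, -0.5, -0.9]
opening: 0.194
grasp_force: 58.8
```

```bash
python3 - <<'E'
from h import *
o=ctrl.get_obs();print(o['eef_pos'],o['wrist_force'])
r,p=find('red','side',(.07,.16));print([x[:3] for x in r if x[1][1]>-.1 and x[1][0]<.75])
print(tool(np.array([.6185,.2982,o['eef_pos'][2]])-o['eef_pos']))
E
```

```text
[ 0.65739258 -0.06044422  0.03988297] [-0.33238837 -0.52254476 -0.92008185]
[(126, array([ 0.6572, -0.0643,  0.108 ]), np.float64(0.115))]
[ 3.466e+02 -1.000e+02 -1.000e-01]
```

Emit:
move_arm(
  series=[
    [[0, 0, 0, 0, 0], [0, 0, 0, 0, 0], [0, 0, 0, 0, 0], [0, 0, 0, 0, 0], [0, 0, 0, 0, 0], [0, 0, 0, -30, 0], [0, 0, 0, -65, 0], [0, 0, 0, -100, 0], [0, 0, 0, -135, 0], [0, 0, 0, -150, 0]],
  ],
)

```text
time_s: 40.95
eef_pos: [0.6596, -0.061, 0.1956]
eef_rot: [0.003, 0.765, 0.643, 0.002]
wrist_force: [1.8, 0.3, -0.4]
opening: 0.193
grasp_force: 58.8
```

Emit:
move_arm(
  series=[
    [[0, 20, -6, 0, 0], [0, 55, -16, 0, 0], [0, 93, -27, 0, 0], [0, 131, -38, 0, 0], [0, 169, -49, 0, 0], [0, 207, -60, 0, 0], [0, 245, -70, 0, 0], [0, 280, -80, 0, 0], [0, 310, -89, 0, 0], [0, 330, -95, 0, 0]],
  ],
)

```text
time_s: 41.78
eef_pos: [0.6193, 0.2845, 0.1894]
eef_rot: [-0.0, 0.765, 0.644, 0.0]
wrist_force: [0.3, -0.2, -0.5]
opening: 0.195
grasp_force: 58.8
```

Emit:
move_arm(
  series=[
    [[0, 12, -3, 0, 0], [0, 18, -5, 0, 0], [0, 18, -5, 0, 0], [0, 18, -5, 0, 0], [0, 18, -5, 0, 0], [0, 18, -5, 0, 0], [0, 18, -5, 0, 0], [0, 18, -5, 0, 0], [0, 18, -5, 0, 0], [0, 18, -5, 0, 0]],
  ],
)

```text
time_s: 42.62
eef_pos: [0.6186, 0.2993, 0.1894]
eef_rot: [0.0, 0.766, 0.643, -0.0]
wrist_force: [-0.5, 0.3, -1.1]
opening: 0.196
grasp_force: 58.8
```

```bash
python3 - <<'E'
from h import *
o=ctrl.get_obs();print(o['eef_pos'],o['grasp_force'])
r,p=find('red','side',(.15,.3));print(r)
print(tool(np.array([.6185,.2995,0.0445])-o['eef_pos']))
E
```

```text
[0.61864525 0.29930509 0.18942206] 58.81914138793945
[(179, array([0.6185, 0.2947, 0.2579]), np.float64(0.264), array([333.9, 133.9]))]
[  0.2  -0.2 144.9]
```

Emit:
move_arm(
  series=[
    [[0, 1, 0, 35, 0], [0, 1, 0, 70, 0], [0, 1, 0, 105, 0], [0, 1, 0, 128, 0], [0, 1, 0, 138, 0], [0, 1, 0, 143, 0], [0, 1, 0, 145, 0], [0, 1, 0, 145, 0], [0, 1, 0, 145, 0], [0, 1, 0, 145, 0]],
  ],
)

```text
time_s: 43.5
eef_pos: [0.6202, 0.301, 0.0466]
eef_rot: [0.001, 0.766, 0.643, 0.002]
wrist_force: [0.7, 1.0, -1.1]
opening: 0.192
grasp_force: 58.8
```

Emit:
move_arm(
  series=[
    [[0, 0, 0, 0, 0], [0.25, 0, 0, 0, 0], [0.3, 0, 0, 0, 0], [0.4, 0, 0, 0, 0], [0.5, 0, 0, 0, 0], [0.5, 0, 0, -15, 0], [0.5, 0, 0, -50, 0], [0.5, 0, 0, -90, 0], [0.5, 0, 0, -125, 0], [0.5, 0, 0, -125, 0]],
  ],
)

```text
time_s: 44.33
eef_pos: [0.6238, 0.3022, 0.181]
eef_rot: [0.003, 0.765, 0.643, 0.007]
wrist_force: [0.5, 0.4, 1.4]
opening: 0.504
grasp_force: 0.0
```

```bash
python3 - <<'E'
from h import *
o=ctrl.get_obs();print(o['eef_pos'])
for c,zr in(('yellow',(.09,.13)),('green',(.09,.13)),('red',(.09,.13)),('blue',(.075,.112))):
  for n in('side','top'):
    r,p=find(c,n,zr);print(c,n,[x[:2] for x in r if x[1][0]<.7 and x[1][1]>-.15])
E
```

```text
[0.62377914 0.30223796 0.18095891]
yellow side [(63, array([0.5123, 0.2292, 0.1108]))]
yellow top [(72, array([0.5122, 0.2322, 0.1128]))]
green side [(62, array([0.5991, 0.2103, 0.1116]))]
green top [(54, array([0.5991, 0.2125, 0.1131]))]
red side [(52, array([0.6182, 0.2973, 0.1122]))]
red top [(65, array([0.6193, 0.2989, 0.1128]))]
blue side [(80, array([ 0.5183, -0.0639,  0.0963]))]
blue top [(57, array([ 0.5183, -0.0598,  0.0974]))]
```

Red stands on its spot. Next is blue, still at (0.518, -0.062).

Emit:
move_arm(
  series=[
    [[0.5, -38, -4, 0, 0], [0.5, -76, -8, 0, 0], [0.5, -114, -12, 0, 0], [0.5, -152, -16, 0, 0], [0.5, -190, -20, 0, 0], [0.5, -228, -24, 0, 0], [0.5, -266, -28, 0, 0], [0.5, -304, -32, 0, 0], [0.5, -342, -35, 0, 0], [0.5, -374, -37, 0, 0]],
  ],
)

```text
time_s: 45.57
eef_pos: [0.5165, -0.0634, 0.1687]
eef_rot: [-0.0, 0.766, 0.643, -0.0]
wrist_force: [0.1, -0.2, 0.4]
opening: 0.503
grasp_force: 0.0
```

Emit:
move_arm(
  series=[
    [[0.5, 0, 0, 0, 0], [0.5, 0, 0, 0, 0], [0.5, 0, 0, 35, 0], [0.5, 0, 0, 75, 0], [0.5, 0, 0, 115, 0], [0.5, 0, 0, 135, 0], [0.5, 0, 0, 143, 0], [0.5, 0, 0, 143, 0], [0.5, 0, 0, 143, 0], [0.5, 0, 0, 143, 0]],
  ],
)

```text
time_s: 46.4
eef_pos: [0.5197, -0.0615, 0.0282]
eef_rot: [0.001, 0.765, 0.644, 0.001]
wrist_force: [1.1, 0.8, 0.1]
opening: 0.499
grasp_force: 0.0
```

Emit:
move_arm(
  series=[
    [[0, 0, 0, 0, 0], [0, 0, 0, 0, 0], [0, 0, 0, 0, 0], [0, 0, 0, 0, 0], [0, 0, 0, 0, 0], [0, 0, 0, 0, 0], [0, 0, 0, 0, 0], [0, 0, 0, 0, 0], [0, 0, 0, 0, 0], [0, 0, 0, 0, 0]],
  ],
)

```text
time_s: 47.23
eef_pos: [0.5193, -0.0618, 0.028]
eef_rot: [0.001, 0.766, 0.643, 0.001]
wrist_force: [-0.1, 0.6, 7.0]
opening: 0.193
grasp_force: 58.3
```

Emit:
move_arm(
  series=[
    [[0, 0, 0, -25, 0], [0, 0, 0, -60, 0], [0, 0, 0, -95, 0], [0, 0, 0, -130, 0], [0, 0, 0, -145, 0], [0, 0, 0, -145, 0], [0, 5, 25, -145, 0], [0, 11, 57, -145, 0], [0, 17, 90, -145, 0], [0, 22, 120, -145, 0]],
  ],
)

```text
time_s: 48.07
eef_pos: [0.6407, -0.0603, 0.1702]
eef_rot: [-0.001, 0.766, 0.643, -0.0]
wrist_force: [-0.0, -0.6, -0.4]
opening: 0.192
grasp_force: 58.6
```

Emit:
move_arm(
  series=[
    [[0, 3, 17, 0, 0], [0, 3, 17, 0, 0], [0, 3, 17, 0, 0], [0, 3, 17, 0, 0], [0, 3, 17, 0, 0], [0, 3, 17, 30, 0], [0, 3, 17, 65, 0], [0, 3, 17, 100, 0], [0, 3, 17, 125, 0], [0, 3, 17, 132, 0]],
  ],
)

```text
time_s: 48.9
eef_pos: [0.6526, -0.0595, 0.0343]
eef_rot: [-0.004, 0.766, 0.643, -0.002]
wrist_force: [-1.7, -0.2, -0.3]
opening: 0.196
grasp_force: 58.8
```

Emit:
move_arm(
  series=[
    [[0, 0, 0, 0, 0], [0, 0, 0, 0, 0], [0, 0, 0, 0, 0], [0, 0, 0, 0, 0], [0, 0, 0, 0, 0], [0, 0, 0, 0, 0], [0, 0, 0, 0, 0], [0, 0, 0, 0, 0], [0, 0, 0, 0, 0], [0, 0, 0, 0, 0]],
  ],
)

```text
time_s: 49.73
eef_pos: [0.6571, -0.0604, 0.0393]
eef_rot: [-0.0, 0.766, 0.643, -0.0]
wrist_force: [0.2, -0.0, -0.9]
opening: 0.191
grasp_force: 58.8
```

```bash
python3 - <<'E'
from h import *
o=ctrl.get_obs();print(o['eef_pos'],o['wrist_force'])
r,p=find('blue','side',(.07,.16));print([x[:3] for x in r if x[1][1]>-.1 and x[1][0]<.75])
print(tool(np.array([.5311,.3187,o['eef_pos'][2]])-o['eef_pos']))
E
```

```text
[ 0.65706453 -0.06038731  0.03931789] [ 0.2227316  -0.04076925 -0.91865003]
[(122, array([ 0.6569, -0.0631,  0.1071]), np.float64(0.113))]
[ 351.7 -189.3    0. ]
```

Emit:
move_arm(
  series=[
    [[0, 0, 0, 0, 0], [0, 0, 0, 0, 0], [0, 0, 0, 0, 0], [0, 0, 0, 0, 0], [0, 0, 0, 0, 0], [0, 0, 0, -30, 0], [0, 0, 0, -65, 0], [0, 0, 0, -100, 0], [0, 0, 0, -135, 0], [0, 0, 0, -150, 0]],
  ],
)

```text
time_s: 50.62
eef_pos: [0.6596, -0.061, 0.1956]
eef_rot: [0.003, 0.765, 0.643, 0.002]
wrist_force: [1.2, -0.4, 0.5]
opening: 0.195
grasp_force: 58.8
```

Emit:
move_arm(
  series=[
    [[0, 20, -11, 0, 0], [0, 50, -27, 0, 0], [0, 83, -45, 0, 0], [0, 116, -62, 0, 0], [0, 149, -80, 0, 0], [0, 182, -98, 0, 0], [0, 215, -115, 0, 0], [0, 248, -133, 0, 0], [0, 281, -151, 0, 0], [0, 310, -166, 0, 0]],
  ],
)

```text
time_s: 51.45
eef_pos: [0.5457, 0.2758, 0.1896]
eef_rot: [-0.0, 0.765, 0.644, 0.0]
wrist_force: [-0.1, 0.3, -0.6]
opening: 0.2
grasp_force: 58.8
```

Emit:
move_arm(
  series=[
    [[0, 25, -14, 0, 0], [0, 37, -20, 0, 0], [0, 42, -23, 0, 0], [0, 42, -23, 0, 0], [0, 42, -23, 0, 0], [0, 42, -23, 0, 0], [0, 42, -23, 0, 0], [0, 42, -23, 0, 0], [0, 42, -23, 0, 0], [0, 42, -23, 0, 0]],
  ],
)

```text
time_s: 52.28
eef_pos: [0.5318, 0.3183, 0.1894]
eef_rot: [0.0, 0.766, 0.643, 0.0]
wrist_force: [0.9, 0.4, -2.0]
opening: 0.193
grasp_force: 58.8
```

```bash
python3 - <<'E'
from h import *
o=ctrl.get_obs();print(o['eef_pos'],o['grasp_force'])
r,p=find('blue','side',(.15,.3));print(r)
print(tool(np.array([.5311,.3188,0.045])-o['eef_pos']))
E
```

```text
[0.53184875 0.31832459 0.18942342] 58.80282819271088
[(172, array([0.5319, 0.3142, 0.2565]), np.float64(0.269), array([298.2, 132.7]))]
[  0.3  -0.8 144.4]
```

Emit:
move_arm(
  series=[
    [[0, 1, -1, 35, 0], [0, 1, -1, 70, 0], [0, 1, -1, 105, 0], [0, 1, -1, 128, 0], [0, 1, -1, 138, 0], [0, 1, -1, 142, 0], [0, 1, -1, 144, 0], [0, 1, -1, 144, 0], [0, 1, -1, 144, 0], [0, 1, -1, 144, 0]],
  ],
)

```text
time_s: 53.17
eef_pos: [0.5321, 0.3205, 0.0473]
eef_rot: [0.001, 0.766, 0.643, 0.002]
wrist_force: [0.2, -0.3, -1.2]
opening: 0.195
grasp_force: 58.8
```

Emit:
move_arm(
  series=[
    [[0, 0, 0, 0, 0], [0.25, 0, 0, 0, 0], [0.3, 0, 0, 0, 0], [0.4, 0, 0, 0, 0], [0.5, 0, 0, 0, 0], [0.5, 0, 0, -15, 0], [0.5, 0, 0, -50, 0], [0.5, 0, 0, -90, 0], [0.5, 0, 0, -130, 0], [0.5, 0, 0, -130, 0]],
  ],
)

```text
time_s: 54.0
eef_pos: [0.5357, 0.322, 0.1854]
eef_rot: [0.003, 0.765, 0.643, 0.007]
wrist_force: [2.2, 0.1, 2.2]
opening: 0.5
grasp_force: 0.0
```

```bash
python3 - <<'E'
from h import *
o=ctrl.get_obs();print(o['eef_pos'])
for c in('yellow','green','red','blue'):
  for n in('side','top'):
    r,p=find(c,n,(.08,.13));print(c,n,[x[:2] for x in r if x[1][0]<.7])
E
```

```text
[0.53572953 0.32203457 0.18538593]
yellow side [(81, array([0.5123, 0.2284, 0.111 ])), (36, array([ 0.5445, -0.302 ,  0.0903]))]
yellow top [(31, array([ 0.545 , -0.2987,  0.0916])), (75, array([0.5123, 0.2322, 0.1124]))]
green side [(80, array([0.5989, 0.2092, 0.112 ])), (29, array([ 0.5546, -0.2473,  0.0899]))]
green top [(57, array([0.5988, 0.2122, 0.1131])), (20, array([ 0.556 , -0.2448,  0.0926]))]
red side [(68, array([0.6181, 0.2964, 0.1122])), (28, array([ 0.5642, -0.1925,  0.0913]))]
red top [(78, array([0.6189, 0.3   , 0.1123])), (30, array([ 0.5659, -0.1895,  0.0925]))]
blue side [(70, array([0.5316, 0.3168, 0.1107])), (29, array([ 0.5596, -0.2197,  0.0909]))]
blue top [(29, array([ 0.5605, -0.2173,  0.0919])), (80, array([0.5316, 0.3198, 0.1124]))]
```

All four brushes stand on their spots. Now I'll move to the far side of the white toggle.

Emit:
move_arm(
  series=[
    [[0, -38, 9, 0, 0], [0, -76, 18, 0, 0], [0, -114, 27, 0, 0], [0, -152, 36, 0, 0], [0, -190, 45, 0, 0], [0, -228, 54, 0, 0], [0, -266, 63, 0, 0], [0, -304, 72, 0, 0], [0, -342, 81, 0, 0], [0, -380, 90, 0, 0]],
  ],
)

```text
time_s: 55.23
eef_pos: [0.5533, -0.0715, 0.1745]
eef_rot: [-0.001, 0.766, 0.643, -0.0]
wrist_force: [1.1, 0.2, 0.9]
opening: -0.004
grasp_force: 0.0
```

Emit:
move_arm(
  series=[
    [[0, -38, 9, 0, 0], [0, -76, 18, 0, 0], [0, -114, 27, 0, 0], [0, -152, 36, 0, 0], [0, -190, 45, 0, 0], [0, -228, 54, 0, 0], [0, -256, 62, 0, 0], [0, -256, 62, 0, 0], [0, -256, 62, 0, 0], [0, -256, 62, 0, 0]],
  ],
)

```text
time_s: 56.07
eef_pos: [0.5705, -0.3319, 0.1741]
eef_rot: [-0.001, 0.766, 0.643, 0.0]
wrist_force: [0.0, -0.1, -0.7]
opening: 0.004
grasp_force: 0.0
```

```bash
python3 - <<'E'
from h import *
o=ctrl.get_obs();e=o['eef_pos'];print(e,o['opening'])
R=np.array([[.172,.985],[.985,-.172]]);print(R@e[:2],tool(np.array([.5271,-.3257,.0445])-e))
E
```

```text
[ 0.57046716 -0.33190529  0.17412617] 0.0037823197645500592
[-0.22880636  0.61899786] [ -1.6 -43.5 129.7]
```

Emit:
move_arm(
  series=[
    [[0, -1.5, 5, 0, 0], [0, -1.5, 5, 0, 0], [0, -1.5, 5, 35, 0], [0, -1.5, 5, 70, 0], [0, -1.5, 5, 105, 0], [0, -1.5, 5, 130, 0], [0, -1.5, 5, 130, 0], [0, -1.5, 5, 130, 0], [0, -1.5, 0, 130, 0], [0, -1.5, -6, 130, 0]],
  ],
)

```text
time_s: 56.9
eef_pos: [0.5665, -0.3342, 0.0485]
eef_rot: [0.002, 0.765, 0.644, 0.0]
wrist_force: [-0.6, 0.3, -0.7]
opening: 0.0
grasp_force: 0.0
```

Emit:
move_arm(
  series=[
    [[0, 0, -5, 0, 0], [0, 0, -10, 0, 0], [0, 0, -15, 0, 0], [0, 0, -20, 0, 0], [0, 0, -24, 0, 0], [0, 0, -27, 0, 0], [0, 0, -30, 0, 0], [0, 0, -31, 0, 0], [0, 0, -32, 0, 0], [0, 0, -32, 0, 0]],
  ],
)

```text
time_s: 57.73
eef_pos: [0.5333, -0.3276, 0.0452]
eef_rot: [-0.0, 0.766, 0.643, 0.0]
wrist_force: [1.2, -0.5, -0.0]
opening: 0.0
grasp_force: 0.4
```

Emit:
move_arm(
  series=[
    [[0, 0, -0.5, 0, 0], [0, 0, -1, 0, 0], [0, 0, -1, 0, 0], [0, 0, -1, 0, 0], [0, 0, -1, 0, 0], [0, 0, -1, 0, 0], [0, 0, -1, 0, 0], [0, 0, -1, 0, 0], [0, 0, -1, 0, 0], [0, 0, -1, 0, 0]],
  ],
)

```text
time_s: 58.57
eef_pos: [0.5327, -0.3275, 0.0455]
eef_rot: [0.0, 0.766, 0.643, 0.0]
wrist_force: [5.3, -2.5, -1.1]
opening: 0.001
grasp_force: 2.1
```

At the stop (5 N). I'll retreat and do a final check.

Emit:
move_arm(
  series=[
    [[0, 0, 20, 0, 0], [0, 0, 35, -10, 0], [0, 0, 35, -50, 0], [0, 0, 35, -90, 0], [0, 0, 35, -130, 0], [0, -40, 35, -130, 0], [0, -80, 0, -130, 0], [0, -110, -35, -130, 0], [0, -110, -70, -130, 0], [0, -110, -70, -130, 0]],
  ],
)

```text
time_s: 59.4
eef_pos: [0.4376, -0.4239, 0.1737]
eef_rot: [-0.003, 0.767, 0.642, -0.001]
wrist_force: [0.7, 0.1, 0.8]
opening: -0.003
grasp_force: 0.0
```

```bash
python3 - <<'E'
from h import *
print(ctrl.get_obs()['eef_pos'])
p,_=camera('top');ps,_=camera('side')
a=cv2.resize(p[170:310,160:520],None,fx=2.2,fy=2.2,interpolation=2);b=cv2.resize(ps[150:420,250:400],None,fx=1,fy=1)
s=cv2.resize(ps[320:400,300:370],None,fx=3.5,fy=3.5,interpolation=2);d=cv2.resize(ps[130:270,250:400],None,fx=2,fy=2,interpolation=2)
h=280;o=np.zeros((a.shape[0]+h,800,3),np.uint8);o[:a.shape[0],:a.shape[1]]=a;o[a.shape[0]:,:s.shape[1]]=s[:h];o[a.shape[0]:,300:600]=d[:h];cv2.imwrite('pics/f.png',o[:600])
E
```

```text
[ 0.43756576 -0.42390799  0.17366522]
```

View pics/f.png

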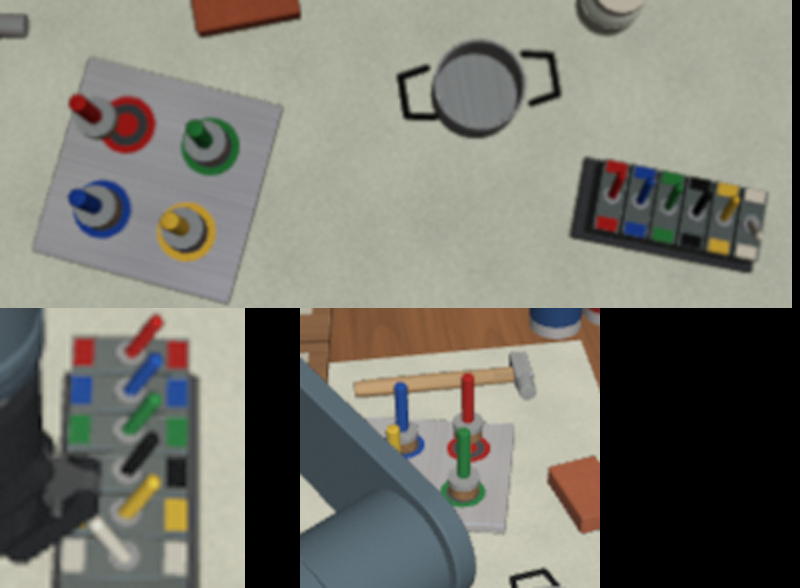

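White is off and the other five levers are on. However, red was knocked off its spot: its head is at crop (97,115) while the spot is at (127,124). I'll put it back.

```bash
python3 - <<'E'
from h import *
e=ctrl.get_obs()['eef_pos'];print(e)
for c in('red','green','blue','yellow'):
  for n in('side','top'):
    r,p=find(c,n,(.085,.135));print(c,n,[(x[:3]) for x in r if .45<x[1][0]<.7 and x[1][1]>0])
E
```

```text
[ 0.44174356 -0.42371972  0.17490952]
red side [(69, array([0.6212, 0.3224, 0.1119]), np.float64(0.118))]
red top [(75, array([0.6217, 0.3251, 0.1122]), np.float64(0.117))]
green side [(71, array([0.5994, 0.2094, 0.1112]), np.float64(0.117))]
green top [(53, array([0.5989, 0.2122, 0.1127]), np.float64(0.117))]
blue side [(62, array([0.5314, 0.3169, 0.1104]), np.float64(0.116))]
blue top [(74, array([0.5317, 0.3196, 0.1129]), np.float64(0.118))]
yellow side [(34, array([0.513 , 0.2299, 0.1124]), np.float64(0.118))]
yellow top [(73, array([0.5124, 0.2322, 0.1124]), np.float64(0.118))]
```

Emit:
move_arm(
  series=[
    [[0.5, 30, 2, 0, 0], [0.5, 68, 4, 0, 0], [0.5, 106, 6, 0, 0], [0.5, 144, 9, 0, 0], [0.5, 182, 11, 0, 0], [0.5, 220, 14, 0, 0], [0.5, 258, 16, 0, 0], [0.5, 296, 19, 0, 0], [0.5, 334, 21, 0, 0], [0.5, 372, 24, 0, 0]],
  ],
)

```text
time_s: 60.73
eef_pos: [0.5324, -0.0591, 0.1756]
eef_rot: [0.0, 0.765, 0.644, 0.0]
wrist_force: [0.8, 0.1, -0.1]
opening: 0.5
grasp_force: 0.0
```

Emit:
move_arm(
  series=[
    [[0.5, 38, 3, 0, 0], [0.5, 76, 5, 0, 0], [0.5, 114, 7, 0, 0], [0.5, 152, 10, 0, 0], [0.5, 190, 12, 0, 0], [0.5, 228, 14, 0, 0], [0.5, 266, 17, 0, 0], [0.5, 304, 19, 0, 0], [0.5, 342, 22, 0, 0], [0.5, 370, 24, 0, 0]],
  ],
)

```text
time_s: 61.57
eef_pos: [0.6193, 0.3029, 0.1752]
eef_rot: [-0.0, 0.765, 0.644, 0.0]
wrist_force: [1.0, -0.8, -0.3]
opening: 0.503
grasp_force: 0.0
```

Emit:
move_arm(
  series=[
    [[0.5, 20, 1, 0, 0], [0.5, 24, 1, 0, 0], [0.5, 24, 1, 0, 0], [0.5, 24, 1, 0, 0], [0.5, 24, 1, 0, 0], [0.5, 24, 1, 0, 0], [0.5, 24, 1, 0, 0], [0.5, 24, 1, 0, 0], [0.5, 24, 1, 0, 0], [0.5, 24, 1, 0, 0]],
  ],
)

```text
time_s: 62.4
eef_pos: [0.6247, 0.322, 0.1756]
eef_rot: [0.0, 0.766, 0.643, 0.0]
wrist_force: [-0.1, 0.2, 0.0]
opening: 0.503
grasp_force: 0.0
```

```bash
python3 - <<'E'
from h import *
e=ctrl.get_obs()['eef_pos'];print(e)
r,p=find('red','side',(.085,.135));print([(x[:3]) for x in r if .45<x[1][0]<.7 and x[1][1]>0])
print(tool(np.array([.6216,.324,.045])-e))
E
```

```text
[0.6246998  0.32201719 0.17557634]
[(69, array([0.621 , 0.3223, 0.1109]), np.float64(0.118))]
[  1.4  -3.4 130.6]
```

Emit:
move_arm(
  series=[
    [[0.5, 1.5, -3, 0, 0], [0.5, 1.5, -3, 35, 0], [0.5, 1.5, -3, 70, 0], [0.5, 1.5, -3, 105, 0], [0.5, 1.5, -3, 125, 0], [0.5, 1.5, -3, 130, 0], [0.5, 1.5, -3, 130, 0], [0.5, 1.5, -3, 130, 0], [0.5, 1.5, -3, 130, 0], [0.5, 1.5, -3, 130, 0]],
  ],
)

```text
time_s: 63.28
eef_pos: [0.6236, 0.325, 0.0482]
eef_rot: [0.001, 0.766, 0.643, 0.002]
wrist_force: [0.8, 0.6, 1.0]
opening: 0.497
grasp_force: 0.0
```

Emit:
move_arm(
  series=[
    [[0, 0, 0, 0, 0], [0, 0, 0, 0, 0], [0, 0, 0, 0, 0], [0, 0, 0, 0, 0], [0, 0, 0, 0, 0], [0, 0, 0, 0, 0], [0, 0, 0, 0, 0], [0, 0, 0, 0, 0], [0, 0, 0, 0, 0], [0, 0, 0, 0, 0]],
  ],
)

```text
time_s: 64.12
eef_pos: [0.6226, 0.3247, 0.0467]
eef_rot: [0.0, 0.766, 0.643, 0.001]
wrist_force: [-0.7, -0.3, 5.4]
opening: 0.196
grasp_force: 58.5
```

Emit:
move_arm(
  series=[
    [[0, 0, 0, -10, 0], [0, 0, 0, -20, 0], [0, -5, 0, -20, 0], [0, -12, 0, -20, 0], [0, -19, 1, -20, 0], [0, -24, 1, -20, 0], [0, -26, 1, -20, 0], [0, -26, 1, -20, 0], [0, -26, 1, -20, 0], [0, -26, 1, -20, 0]],
  ],
)

```text
time_s: 64.95
eef_pos: [0.6183, 0.2987, 0.0653]
eef_rot: [-0.0, 0.766, 0.643, -0.0]
wrist_force: [0.1, -0.4, 0.7]
opening: 0.198
grasp_force: 58.4
```

```bash
python3 - <<'E'
from h import *
o=ctrl.get_obs();print(o['eef_pos'],o['opening'],o['grasp_force'])
r,p=find('red','side',(.085,.16));print([(x[:3]) for x in r if .45<x[1][0]<.7 and x[1][1]>0])
E
```

```text
[0.61834675 0.29868729 0.06526763] 0.19756345088960056 58.417434096336365
[(110, array([0.6182, 0.2969, 0.1294]), np.float64(0.139))]
```

Lowering red back onto its spot (to z ≈ 0.047), releasing and retreating.

Emit:
move_arm(
  series=[
    [[0, 0, 0, 8, 0], [0, 0, 0, 14, 0], [0, 0, 0, 17, 0], [0, 0, 0, 18, 0], [0, 0, 0, 18, 0], [0, 0, 0, 18, 0], [0, 0, 0, 18, 0], [0, 0, 0, 18, 0], [0, 0, 0, 18, 0], [0, 0, 0, 18, 0]],
  ],
)

```text
time_s: 65.83
eef_pos: [0.6183, 0.2986, 0.0473]
eef_rot: [-0.0, 0.766, 0.643, -0.0]
wrist_force: [-0.9, -0.1, -0.4]
opening: 0.191
grasp_force: 58.8
```

Emit:
move_arm(
  series=[
    [[0.25, 0, 0, 0, 0], [0.3, 0, 0, 0, 0], [0.4, 0, 0, 0, 0], [0.5, 0, 0, 0, 0], [0.5, 0, 0, 0, 0], [0.5, 0, 0, -15, 0], [0.5, 0, 0, -50, 0], [0.5, 0, 0, -90, 0], [0.5, 0, 0, -125, 0], [0.5, 0, 0, -125, 0]],
  ],
)

```text
time_s: 66.67
eef_pos: [0.6235, 0.3002, 0.184]
eef_rot: [0.003, 0.765, 0.643, 0.007]
wrist_force: [0.9, 0.5, 1.4]
opening: 0.502
grasp_force: 0.0
```

Emit:
move_arm(
  series=[
    [[0.5, -30, -10, 0, 0], [0.5, -65, -20, 0, 0], [0.5, -100, -30, 0, 0], [0.5, -135, -40, 0, 0], [0.5, -170, -50, 0, 0], [0.5, -205, -60, 0, 0], [0.5, -240, -70, 0, 0], [0.5, -270, -80, 0, 0], [0.5, -270, -80, 0, 0], [0.5, -270, -80, 0, 0]],
  ],
)

```text
time_s: 67.5
eef_pos: [0.4931, 0.0451, 0.1736]
eef_rot: [0.001, 0.767, 0.642, 0.001]
wrist_force: [0.4, 0.4, -0.4]
opening: 0.503
grasp_force: 0.0
```

```bash
python3 - <<'E'
from h import *
print(ctrl.get_obs()['eef_pos'])
for c in('red','green','blue','yellow'):
  for n in('side','top'):
    r,p=find(c,n,(.08,.135));print(c,n,[(x[:3]) for x in r if .45<x[1][0]<.7])
cv2.imwrite('pics/g.png',cv2.resize(p[170:310,160:520],None,fx=2.2,fy=2.2,interpolation=2))
E
```

```text
[0.49314262 0.04514993 0.17362562]
red side [(82, array([0.6174, 0.2958, 0.1107]), np.float64(0.115)), (28, array([ 0.5641, -0.192 ,  0.0902]), np.float64(0.097))]
red top [(80, array([0.618 , 0.2985, 0.112 ]), np.float64(0.118)), (29, array([ 0.5647, -0.1895,  0.0904]), np.float64(0.097))]
green side [(81, array([0.5992, 0.2095, 0.1104]), np.float64(0.116)), (30, array([ 0.5544, -0.2472,  0.0899]), np.float64(0.098))]
green top [(57, array([0.5988, 0.2123, 0.1129]), np.float64(0.117)), (21, array([ 0.5558, -0.2445,  0.0922]), np.float64(0.1))]
blue side [(29, array([ 0.5593, -0.22  ,  0.0905]), np.float64(0.096))]
blue top [(27, array([ 0.5598, -0.2171,  0.0914]), np.float64(0.1)), (80, array([0.5316, 0.3198, 0.1121]), np.float64(0.12))]
yellow side [(81, array([0.5121, 0.2285, 0.1123]), np.float64(0.118)), (36, array([ 0.5445, -0.3018,  0.0907]), np.float64(0.098))]
yellow top [(29, array([ 0.5445, -0.2988,  0.0907]), np.float64(0.096)), (76, array([0.5123, 0.2323, 0.1124]), np.float64(0.119))]
```

View pics/g.png

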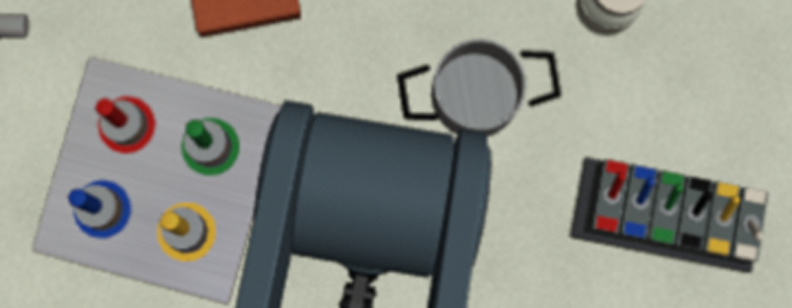

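All four brushes stand on their spots (red head now at crop (125,124)). White is off, the colour toggles and black are on, and the robot touches nothing.

```bash
python3 -c "
from bench import order;print(order.hand_in())"
```

```text
the job is handed in; nothing more can be done
None
```

The job is done and handed in: all four brushes were dipped in the order yellow, green, red, blue and stand on their own spots with their toggles on. The cleaner is off again and black was left alone; red was knocked off its spot near the end and I put it back before handing in.

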